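# Move a culture box from the lamp hood to the shaker and switch the shaker over

## Task

Draw the flat culture box wholly out from under the lamp hood along its base plate (its guide rails keep it from being gripped in there), then carry it level and set it gently down on the middle of the shaker's rubber pad, long sides along the pad's long sides. Then, with the flat screwdriver and not with the fingers, turn the shaker's slotted selector a full quarter turn clockwise to its stop, and stand the screwdriver back in its holder. Leave the flask, the jar and the beaker where they are.

Things in the scene. Friction and masses are not known exactly. Their poses are not given: they have to be found in the camera images.
- hood_edge (a point): Middle of the front lower edge of the lamp hood's fixed roof, 210 mm above the bench. x points into the hood, z up. Flat white roof, 190 mm wide (y), from here 165 mm into +x, on two posts at its back (x 150, y +-62 mm), open in front and at the sides. The box lies below it: to reach in, the tool must lean 35 to 45 degrees back toward the open front. Lamp tubes (look only) hang 17 mm under it.
- plate_top (a point): On the top face of the hood's fixed metal base plate, 6 mm above the bench, straight below hood_edge, same axes. Plate 150 mm wide, from x = -150 mm (open apron before the roof, no rails) to x = +160 mm. Two guide rails, 20 mm high above the plate, 6 mm thick, 66 mm apart inside, run from x = 0 to 150 mm; a stop as high closes them at x = 150 mm.
- box_center (a point): Centre (half-way up) of the flat culture box: grey, white smooth lid, 96 mm long (x), 60 wide (y), 22 high, about 160 g. It starts on the base plate between the rails, wholly under the roof, its near end 25 to 40 mm inside the front edge, its top 2 mm above the rails. Box on plate is slippery (friction 0.22): pressed on top with 5 to 20 N and pulled, it comes along.
- pad (a point): Centre of the top of the black rubber pad on the shaker's platform, 103 mm above the bench. Pad 136 mm long (x), 96 mm wide (y); x points from the control deck to the shaker's back, z up. The aluminium platform around it, 150 x 220 mm, is 3 mm lower and does not move; the fixed white housing is 240 x 230 mm, its control deck (toward -x) 70 mm high.
- selector_slot (a point): Centre of the top face of the round slotted selector on the shaker's control deck, 82 mm above the bench, 125 mm in front of (-x) and 55 mm to the right of (-y) the pad's centre in the pad's axes. Steel disc, 40 mm across; its slot runs right across along this point's own x axis (it turns with the selector), 4.6 mm wide, 7 mm deep, open at both ends.
- selector (a joint): Angle of the selector (rad), growing clockwise seen from above: 0 = slot along the pad's x (starts at 0 to 0.2), 1.571 = slot along the pad's y, its stop. Stiff: about 0.06 N m; stays where it is left.
- stand_top (a point): Centre of the hole in the top of the screwdriver holder, 90 mm above the bench. Fixed grey holder 60 x 60 x 90 mm; square through hole of 20 mm, open below down to 6 mm above the bench; x and y along its sides, z up.
- driver_grip (a point): Centre of the screwdriver's square cream handle, 26 x 26 mm, 72 mm tall; z points up, away from the blade. It starts upright in the holder, the handle's underside on the holder's top. Below the handle: steel shaft 8.4 mm thick down to 55 mm, then a flat blade 12 mm wide (along this y), 2.2 mm thick (along x), ending 75 mm below the handle's underside. About 100 g.
- driver_tip (a point): Middle of the end of the screwdriver's blade, 111 mm below driver_grip; same axes.
- box: The culture box; origin at the centre of its underside, 11 mm below box_center; same axes.
- driver: The screwdriver; origin at the centre of the handle's underside, 36 mm below driver_grip; same axes.
- flask_mid (a point): Bystander: conical glass flask with foil cap, 78 mm across, 134 mm tall; this point 60 mm up its axis.
- jar_mid (a point): Bystander: amber glass jar, 56 mm across, 70 mm tall; this point half-way up.
- beaker_mid (a point): Bystander: open glass beaker, 64 mm across, 80 mm tall; this point half-way up.
Things that resemble listed ones, but are neither listed nor needed, are in the scene too. What is shaped like the driver but purple is not meant. Leave any yellow look-alike of the box alone.

How it is judged:
By the outcome, as a careful person would: the job done as asked, in the order asked, and still so for the second after the job is handed in, with the robot touching nothing.
It also fails if it takes over 72 s, if anything falls off the work surface, if the arm or the gripper's body presses on something with over 40 N, if the wrist force passes 120 N, or if a joint passes its speed limit or range.

## Robot

A 6-joint arm with a two-finger parallel gripper is mounted at the origin on the work surface. World frame = base frame: x ahead of the robot, y to its left, z up, the work surface at z = 0. Lengths are in m, angles in rad, forces in N, time in s.
With the tool pointing down it reaches from about 0.225 to 0.875 m from the base axis. Payload 3.4 kg.
Tool frame: the origin (TCP) lies at the very end of the fingers, on their centre line; the grasp point (between the pads) lies 19 mm behind it; z points along the fingers, y is the direction in which the jaws open and shut (so a half turn about z gives the same grasp; the last joint's range is limited). The gripper opens to 85 mm and grips with 20 to 120 N. Pads are 22 mm wide; open, the fingers measure 114 mm over their backs; the gripper's body (76 mm by 85 mm) begins 54 mm behind the grasp point. The pads swing forward as they close: fully open they stand 13 mm farther back than shut.
Start: joints at [-1.222, 0.276, 1.505, -0, 1.361, -0.121], TCP at [0.26, -0.513, 0.231] pointing down, gripper open.
Joint ranges: [-2.89, 2.89], [-0.75, 2.08], [0.22, 2.7], [-1.18, 4.32], [0.11, 2.71], [-2.7, 2.7]. Speed limits (rad/s): [2.57, 2.57, 3.14, 3.14, 3.14, 3.14].

## Interface

Orientations are given as a unit quaternion [w, x, y, z].
In Python, from rig import telemetry, optics, order gives the robot as it stands.
- The arm moves only by the shell command python3 -m creep 'ROWS' [FORCE]. ROWS is a JSON object of lists of equal length, an entry for each row: "slide": the shift along the world's x, y, z normalised to -1 to 1, where 1 is 0.15 m, a list of three; "twist": the turn, a rotation vector about the world's x, y, z normalised to -1 to 1, where 1 is 360 degrees, a list of three; "fingers": the gripper's target within -1 to 1 (fully open at 1, half-way at 0, shut at -1). A call has 1 to 20 rows; each row is the pose to reach, as a shift and turn from the pose commanded when the call began, turning the shorter way round; what a row does not reach only later rows make up. A row lasts 1/10 s, in which the tool goes at most 50 mm and 8.59 degrees, less where a joint would pass 70% of its speed; a pose out of reach is approached as far as the arm can. A call with a number of a shift or a turn outside -1 to 1 is refused whole. A call with a gripper value outside its range is refused whole. The fingers move at their own pace and stop on an object; FORCE is the grip in N (left out, the last holds). Time passes only in rows, so rows that repeat a pose let the fingers close. It gives the time, the measured TCP pose, the force and the opening at its end, in the units of the state.
- telemetry.get_state(): the state, without advancing time (a new reading comes with each control period).
- optics.get_image(name): name is "scene" or "top" or "wrist"; returns a dict with "img" (384x512x3 uint8, blue, green, red), "depth" (384x512 float32, m along the optical axis (not along the pixel's ray), 0 where there is no reading), "fovy" (degrees; the focal length in pixels is half the picture's height over the tangent of half this angle, whatever the lens; pixels are square), "cx", "cy" (the principal point, pixels), "world_from_camera" (4x4, takes a point from camera to world coordinates). Camera axes: x right, y down, z forward; pixel columns grow to the right and rows downward; lengths in m; the calibration is good to about 2 mm. A picture is of the moment at which its call begins.
- order.sign_off(): hands the job in, once; it reports no verdict.
The state is a dict: "clock": time; "qpos": joint angles; "qd": joint speeds; "effort": joint torques, N m; "position": TCP position; "ee_rot": TCP orientation; "contact_force": force on the tool from outside, world axes, zero at the start; "moment": the same for the moment, N m; "width": finger opening in m.
Only numpy, scipy, OpenCV 4.12 (cv2) and the standard library are available. Lean on these libraries where they do the work, as an engineer would, in place of code of your own. Each camera call takes 0.05 s, during which the arm holds its last target.

## Working session

There is one attempt and no reset: what is moved stays moved. The work goes in short steps, Python scripts to look and compute and a shell command to move; the robot and the scene stay as the last step left them, time stands still between calls to the robot, and variables do not carry over. Pictures are saved under pics/ and viewed, and the job is handed in when it is done.

```bash
ls; mkdir -p pics; cat > h.py <<'E'
import numpy as np, cv2
from rig import telemetry, optics, order
def grab(n,tag):
    d=optics.get_image(n); np.savez(f'pics/{tag}.npz',**{k:d[k] for k in d}); cv2.imwrite(f'pics/{tag}.png',d['img']); return d
def load(tag): return dict(np.load(f'pics/{tag}.npz'))
def f(d): return d['img'].shape[0]/2/np.tan(np.radians(float(d['fovy']))/2)
def ray(d,u,v):
    T=d['world_from_camera']; r=np.array([(u-d['cx'])/f(d),(v-d['cy'])/f(d),1.]); return T[:3,3],T[:3,:3]@r
def onz(d,u,v,z):
    o,r=ray(d,u,v); return o+r*(z-o[2])/r[2]
def cloud(d):
    v,u=np.mgrid[:384,:512]; z=d['depth']; P=np.stack([(u-d['cx'])/f(d)*z,(v-d['cy'])/f(d)*z,z],-1)
    T=d['world_from_camera']; return P@T[:3,:3].T+T[:3,3]
def proj(d,p):
    T=np.linalg.inv(d['world_from_camera']); q=T[:3,:3]@np.array(p)+T[:3,3]; return q[0]/q[2]*f(d)+d['cx'],q[1]/q[2]*f(d)+d['cy']
E
python3 - <<'E'
from h import *
print(telemetry.get_state())
for n in ['scene','top','wrist']:
    d=grab(n,n+'0'); print(n,d['fovy'],d['cx'],d['cy'],np.round(d['world_from_camera'],3).tolist())
a=[cv2.imread(f'pics/{n}0.png') for n in ['scene','top']]
for n,i in zip('ab',a): cv2.imwrite(f'pics/{n}_big.png',cv2.resize(i,(800,600),interpolation=cv2.INTER_CUBIC))
E
```

```text
pics
{'clock': 0.0, 'qpos': array([-1.22201442e+00,  2.76575197e-01,  1.50615387e+00, -5.85378834e-06,
        1.36070182e+00, -1.20981346e-01]), 'qd': array([ 0.00026945, -0.00034135, -0.00023015, -0.00081994, -0.00096514,
       -0.00331338]), 'effort': array([ 2.60993955e-03, -4.16772008e+01, -2.45804286e+01, -2.20462300e-05,
        1.08812749e-02,  2.47172164e-05]), 'position': array([ 0.26010452, -0.51219882,  0.23044274]), 'ee_rot': array([-9.12834133e-04,  9.72541344e-01,  2.32728361e-01, -1.07304666e-04]), 'contact_force': array([ 0.43778053, -0.20266034,  0.2981208 ]), 'moment': array([-0.03657958, -0.01272228, -0.04371246]), 'width': 0.085307429459937}
scene 46.00711851828577 263.7600442446754 194.26721351352228 [[-0.507, 0.58, -0.637, 1.437], [0.862, 0.338, -0.378, 0.523], [-0.004, -0.741, -0.672, 1.066], [0.0, 0.0, 0.0, 1.0]]
top 55.077712479774874 255.85193423536276 188.36291168787037 [[0.023, -0.991, 0.135, 0.425], [-1.0, -0.025, -0.011, 0.022], [0.014, -0.135, -0.991, 1.284], [0.0, 0.0, 0.0, 1.0]]
wrist 69.9320616073989 257.6568915381377 191.93282650246704 [[0.452, -0.849, -0.273, 0.331], [-0.892, -0.431, -0.137, -0.477], [-0.002, 0.306, -0.952, 0.373], [0.0, 0.0, 0.0, 1.0]]
```

View pics/a_big.png

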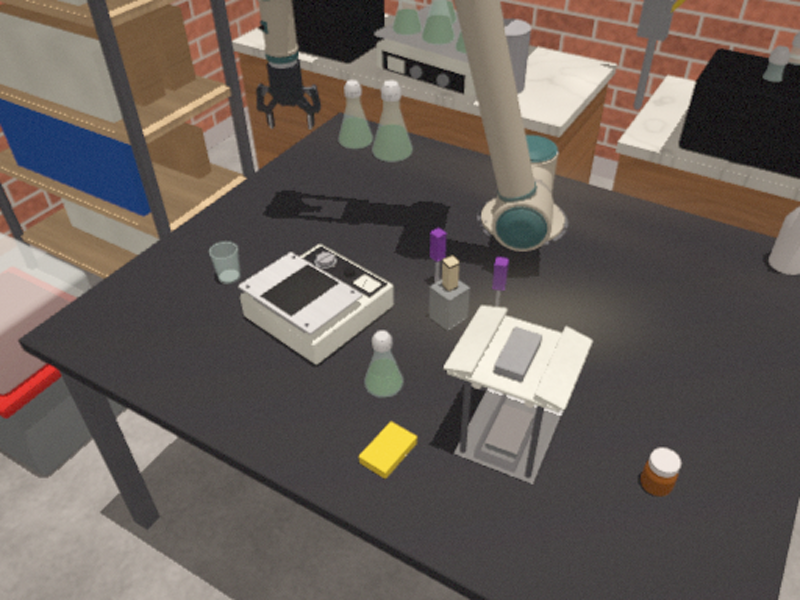

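View pics/b_big.png

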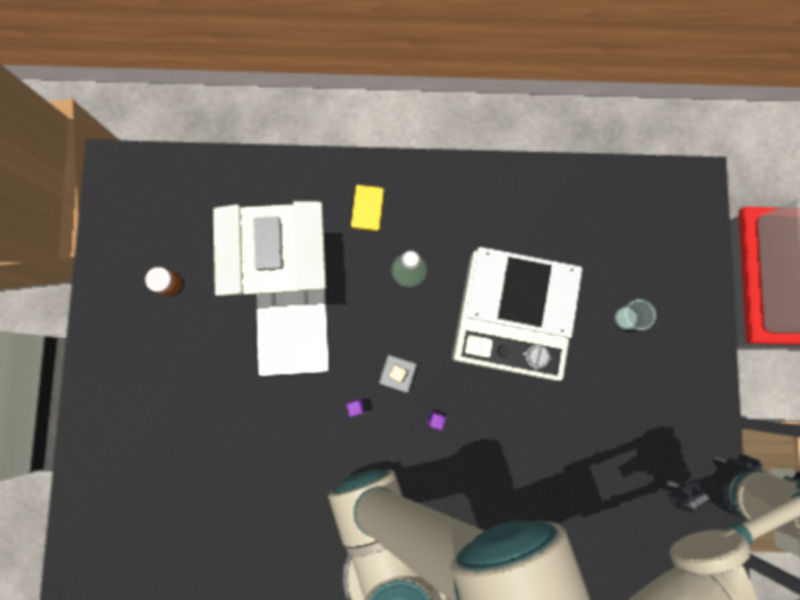

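View pics/wrist0.png

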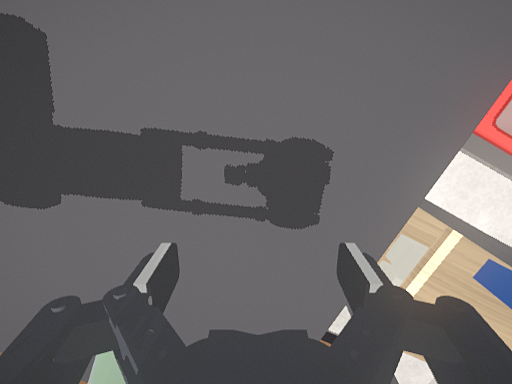

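```bash
python3 - <<'E'
from h import *
d=load('top0'); P=cloud(d); 
img=d['img']; big=img[110:260,120:400]; cv2.imwrite('pics/topcrop.png',cv2.resize(big,None,fx=2.85,fy=2.85,interpolation=cv2.INTER_CUBIC))
s=load('scene0'); cv2.imwrite('pics/scenecrop.png',cv2.resize(s['img'][140:330,140:440],None,fx=2.6,fy=2.6,interpolation=cv2.INTER_CUBIC))
hsv=cv2.cvtColor(img,cv2.COLOR_BGR2HSV)
# regions by height
for name,(zl,zh) in dict(plate=(.003,.012),pad=(.101,.107),roof=(.2,.24),deck=(.066,.074),sel=(.079,.086),stand=(.086,.094),handle=(.155,.17)).items():
    m=((P[...,2]>zl)&(P[...,2]<zh)&(d['depth']>0)).astype(np.uint8)
    n,l,st,c=cv2.connectedComponentsWithStats(m)
    for i in range(1,n):
        if st[i,4]>40:
            r=cv2.minAreaRect(P[l==i][:,:2].astype(np.float32)); print(name,st[i].tolist(),np.round(c[i],0),np.round(P[l==i].mean(0),3),np.round(r[0],3),np.round(r[1],3),round(r[2],1))
E
```

```text
plate [164, 185, 46, 56, 1820] [186. 213.] [0.509 0.248 0.006] [0.511 0.248] [0.184 0.158] 5.6
plate [221, 358, 12, 26, 103] [225. 373.] [-0.012  0.096  0.009] [-0.009  0.099] [0.081 0.029] 20.2
pad [314, 164, 48, 47, 1025] [336. 187.] [ 0.599 -0.25   0.103] [ 0.598 -0.257] [0.125 0.154] 75.0
pad [301, 172, 13, 21, 69] [307. 182.] [ 0.613 -0.155  0.103] [ 0.614 -0.155] [0.031 0.069] 80.8
pad [355, 197, 13, 11, 44] [361. 203.] [ 0.548 -0.332  0.102] [ 0.551 -0.332] [0.033 0.04 ] 1.8
roof [137, 129, 70, 60, 3462] [171. 159.] [0.649 0.26  0.226] [0.653 0.261] [0.167 0.201] 5.1
roof [222, 311, 28, 37, 218] [231. 323.] [0.189 0.071 0.213] [0.181 0.07 ] [0.066 0.103] 69.2
roof [235, 369, 41, 15, 401] [255. 378.] [0.046 0.002 0.21 ] [0.048 0.001] [0.035 0.111] 1.6
deck [291, 161, 72, 82, 1658] [325. 220.] [ 0.491 -0.22   0.07 ] [ 0.553 -0.24 ] [0.23  0.236] 80.0
deck [93, 172, 15, 14, 151] [100. 179.] [0.611 0.528 0.07 ] [0.611 0.528] [0.044 0.047] 2.8
sel [339, 222, 6, 11, 41] [341. 227.] [ 0.47  -0.272  0.082] [ 0.47  -0.271] [0.015 0.033] 81.1
stand [243, 228, 23, 23, 248] [254. 239.] [0.424 0.012 0.089] [0.425 0.012] [0.06  0.059] 73.3
handle [249, 234, 11, 11, 76] [254. 239.] [0.425 0.013 0.161] [0.425 0.013] [0.026 0.026] 64.8
handle [210, 303, 45, 38, 137] [231. 313.] [0.206 0.076 0.163] [0.197 0.076] [0.07  0.136] 33.9
handle [222, 350, 12, 34, 61] [228. 366.] [0.06  0.079 0.164] [0.06  0.078] [0.096 0.011] 22.1
```

View pics/topcrop.png

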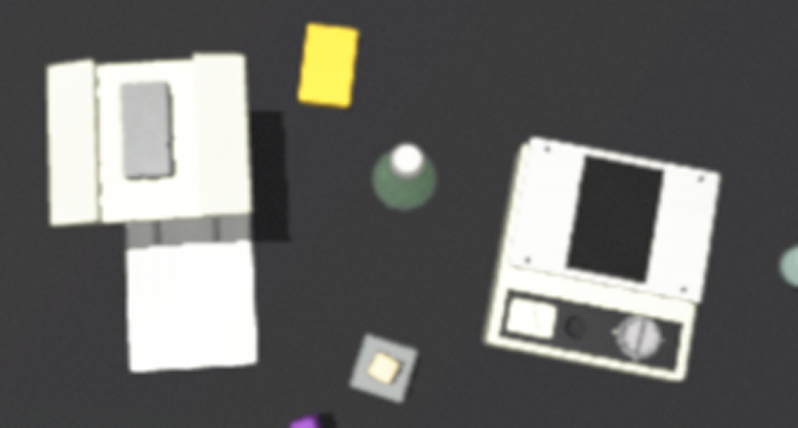

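View pics/scenecrop.png

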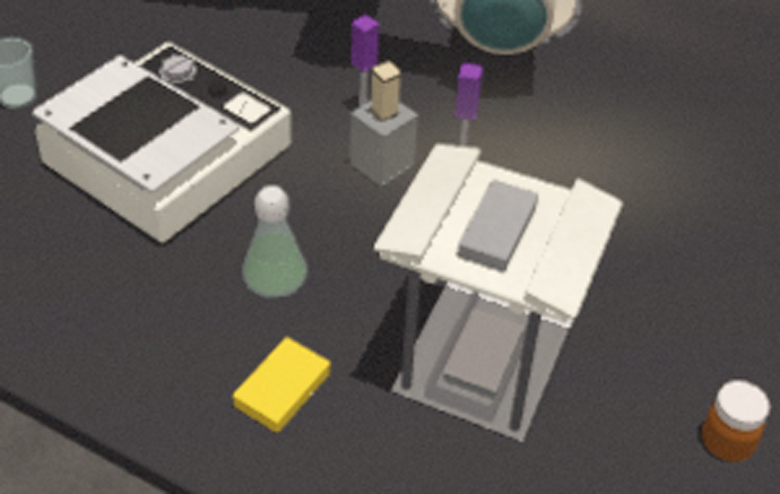

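```bash
python3 - <<'E'
from h import *
d=load('top0'); P=cloud(d); s=load('scene0'); S=cloud(s)
def rect(n,pts):
    r=cv2.minAreaRect(pts[:,:2].astype(np.float32)); print(n,len(pts),'c',np.round(r[0],4),'sz',np.round(r[1],3),'ang',round(r[2],2)); print(np.round(cv2.boxPoints(r),3).tolist())
def castrect(n,dd,mask,z):
    cs,_=cv2.findContours(mask.astype(np.uint8),cv2.RETR_EXTERNAL,cv2.CHAIN_APPROX_NONE); c=max(cs,key=cv2.contourArea)[:,0]
    rect(n+' cast',np.array([onz(dd,*q,z) for q in c]))
    return c
hsv=cv2.cvtColor(d['img'],cv2.COLOR_BGR2HSV); V=hsv[...,2]
m=np.zeros((384,512),bool); m[188:245,160:212]=1
castrect('apron lit',d,m&(V>180),.006)
m=np.zeros((384,512),bool); m[162:212,314:358]=1
castrect('pad',d,m&(V<110)&(P[...,2]>.09),.103)
m=(abs(P[...,2]-.09)<.03)&(P[...,0]>.38)&(P[...,0]<.47)&(abs(P[...,1]-.012)<.05)
castrect('stand',d,m&(V>60),.09)
m=(abs(P[...,2]-.161)<.01)&(P[...,0]>.38)&(P[...,0]<.47)&(abs(P[...,1]-.012)<.05)
castrect('handle',d,m,.162)
# scene views
for n,zl,zh in [('boxtop',.022,.034),('plate',.003,.009)]:
    m=(S[...,2]>zl)&(S[...,2]<zh)&(S[...,0]>.4)&(S[...,0]<.78)&(S[...,1]>.13)&(S[...,1]<.37)&(s['depth']>0)
    k,l,st,c=cv2.connectedComponentsWithStats(m.astype(np.uint8))
    for i in range(1,k):
        if st[i,4]>30: rect('scene '+n+str(st[i].tolist()),S[l==i])
m=(abs(S[...,2]-.103)<.02)&(S[...,0]>.45)&(S[...,0]<.72)&(S[...,1]<-.1)&(S[...,1]>-.4)
hv=cv2.cvtColor(s['img'],cv2.COLOR_BGR2HSV)[...,2]
castrect('scene pad',s,m&(hv<80),.103)
E
```

```text
apron lit cast 168 c [0.4958 0.2457] sz [0.15  0.152] ang 4.89
[[0.414000004529953, 0.3149999976158142], [0.4269999861717224, 0.16300000250339508], [0.5770000219345093, 0.17599999904632568], [0.5640000104904175, 0.328000009059906]]
pad cast 126 c [ 0.5998 -0.2482] sz [0.089 0.13 ] ang 80.02
[[0.527999997138977, -0.2809999883174896], [0.656000018119812, -0.30300000309944153], [0.6710000038146973, -0.2160000056028366], [0.5440000295639038, -0.19300000369548798]]
stand cast 68 c [0.4248 0.0122] sz [0.06  0.059] ang 73.1
[[0.3880000114440918, -0.00800000037997961], [0.4440000057220459, -0.02500000037252903], [0.4620000123977661, 0.03200000151991844], [0.4050000011920929, 0.04899999871850014]]
handle cast 27 c [0.425  0.0128] sz [0.026 0.026] ang 64.66
[[0.40799999237060547, 0.007000000216066837], [0.4309999942779541, -0.004000000189989805], [0.44200000166893005, 0.01899999938905239], [0.4189999997615814, 0.029999999329447746]]
scene boxtop[303, 252, 39, 48, 799] 799 c [0.6556 0.261 ] sz [0.151 0.079] ang 4.96
[[0.5770000219345093, 0.2939999997615814], [0.5839999914169312, 0.2150000035762
[... 386 characters left out ...]
5768 0.252 ] sz [0.031 0.063] ang 6.8
[[0.5580000281333923, 0.28200000524520874], [0.5649999976158142, 0.21899999678134918], [0.5960000157356262, 0.22200000286102295], [0.5879999995231628, 0.2849999964237213]]
scene plate[308, 286, 21, 10, 56] 56 c [0.7031 0.2627] sz [0.012 0.062] ang 5.27
[[0.6949999928474426, 0.2930000126361847], [0.699999988079071, 0.23100000619888306], [0.7120000123977661, 0.23199999332427979], [0.7059999704360962, 0.2939999997615814]]
scene pad cast 94 c [ 0.6008 -0.2459] sz [0.091 0.13 ] ang 80.04
[[0.5289999842643738, -0.27900001406669617], [0.6570000052452087, -0.3019999861717224], [0.6729999780654907, -0.21199999749660492], [0.5450000166893005, -0.1899999976158142]]
```

```bash
python3 -m creep '{"slide":[[0.1,0.33,0.2],[0.15,0.66,0.2],[0.24,1,0.2],[0.24,1,0.2]],"twist":[[0,0,0.022],[0,0,0.044],[0,0,0.066],[0,0,0.088]],"fingers":[-0.5,-0.5,-0.5,-0.5]}' 60; python3 - <<'E'
from h import *
d=load('top0');P=cloud(d)
m=(P[...,2]>.02)&(P[...,2]<.2)&(d['depth']>0)
n,l,st,c=cv2.connectedComponentsWithStats(m.astype(np.uint8))
for i in range(1,n):
    if st[i,4]>20: q=P[l==i]; print(st[i].tolist(),np.round(q.min(0),3),np.round(q.max(0),3))
E
```

```text
clock: 0.55
position: [0.2964, -0.3576, 0.2615]
ee_rot: [-0.001, 0.87, 0.493, 0.001]
contact_force: [-0.4, -1.4, -0.6]
width: 0.0284
[225, 119, 20, 28, 345] [0.746 0.056 0.02 ] [0.844 0.122 0.029]
[289, 159, 83, 85, 5251] [ 0.419 -0.368  0.022] [ 0.689 -0.107  0.112]
[252, 161, 20, 21, 324] [ 0.623 -0.042  0.02 ] [0.686 0.024 0.138]
[93, 172, 22, 17, 285] [0.584 0.499 0.02 ] [0.639 0.554 0.076]
[394, 192, 25, 19, 298] [ 0.53  -0.529  0.02 ] [ 0.591 -0.465  0.086]
[243, 228, 23, 23, 348] [ 0.389 -0.023  0.082] [0.459 0.047 0.165]
[221, 255, 12, 12, 91] [0.341 0.08  0.079] [0.371 0.112 0.151]
[273, 263, 12, 12, 98] [ 0.321 -0.081  0.081] [ 0.349 -0.05   0.151]
[210, 301, 67, 83, 1739] [-0.003 -0.067  0.064] [0.239 0.138 0.2  ]
```

```bash
python3 -m creep '{"slide":[[0.08,0.33,0],[0.16,0.66,0],[0.24,1,0],[0.24,1,0]],"twist":[[0,0,0.022],[0,0,0.044],[0,0,0.066],[0,0,0.088]],"fingers":[-0.5,-0.5,-0.5,-0.5]}'
```

```text
clock: 0.95
position: [0.3321, -0.2071, 0.2612]
ee_rot: [-0.001, 0.701, 0.713, 0.001]
contact_force: [-0.5, -0.4, 0.7]
width: 0.0215
```

```bash
python3 -m creep '{"slide":[[0.08,0.33,0],[0.16,0.66,0],[0.24,1,0],[0.24,1,0]],"twist":[[0,0,0.022],[0,0,0.044],[0,0,0.066],[0,0,0.088]],"fingers":[-0.5,-0.5,-0.5,-0.5]}'
```

```text
clock: 1.35
position: [0.3683, -0.0572, 0.2613]
ee_rot: [-0.001, 0.479, 0.878, 0.002]
contact_force: [-1.2, -0.9, 0.7]
width: 0.0215
```

```bash
python3 -m creep '{"slide":[[0.08,0.33,0],[0.16,0.66,0],[0.24,1,0],[0.24,1,0]],"twist":[[0,0,0.022],[0,0,0.044],[0,0,0.066],[0,0,0.088]],"fingers":[-0.5,-0.5,-0.5,-0.5]}';python3 -m creep '{"slide":[[0,0.33,0],[0,0.66,0],[0,0.97,0],[0,0.97,0]],"twist":[[0,0,0.022],[0,0,0.044],[0,0,0.066],[0,0,0.086]],"fingers":[-0.5,-0.5,-0.5,-0.5]}'
python3 - <<'E'
from h import *
print(telemetry.get_state()['qpos'])
E
```

```text
clock: 1.75
position: [0.4047, 0.0926, 0.2612]
ee_rot: [-0.0, 0.222, 0.975, 0.002]
contact_force: [-0.2, -1.2, -1.5]
width: 0.0219
clock: 2.15
position: [0.4038, 0.238, 0.261]
ee_rot: [-0.0, -0.046, 0.999, 0.002]
contact_force: [0.1, -0.2, -0.3]
width: 0.0214
[ 0.38150014  0.09657329  1.66240697  0.00328521  1.381843   -1.28189143]
```

```bash
python3 -m creep '{"slide":[[0,0,-0.1],[0,0,-0.2],[0,0,-0.3],[0,0,-0.4],[0,0,-0.5],[0,0,-0.5]],"twist":[[0.002,-0.022,0],[0.004,-0.044,0],[0.006,-0.066,0],[0.008,-0.088,0],[0.0095,-0.1107,0],[0.0095,-0.1107,0]],"fingers":[-0.5,-0.5,-0.5,-0.5,-0.5,-0.5]}'
python3 - <<'E'
from h import *
print(telemetry.get_state()['qpos'])
d=grab('wrist','w1'); P=cloud(d); print(np.round(d['world_from_camera'],3).tolist())
cv2.imwrite('pics/w1b.png',cv2.resize(d['img'],(800,600)))
E
```

```text
clock: 2.75
position: [0.4044, 0.23, 0.1873]
ee_rot: [0.337, -0.036, 0.941, 0.012]
contact_force: [0.7, -1.5, -0.5]
width: 0.0212
[ 0.63041801 -0.06273619  2.26121127 -0.82495796  0.47323113 -0.35874238]
[[-0.076, 0.539, 0.839, 0.254], [0.997, 0.042, 0.063, 0.219], [-0.001, 0.842, -0.54, 0.248], [0.0, 0.0, 0.0, 1.0]]
```

View pics/w1b.png

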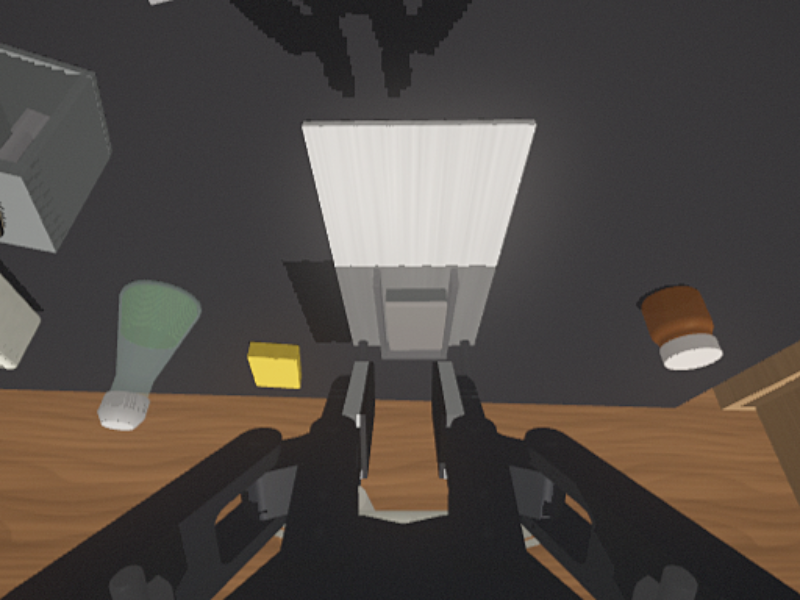

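```bash
python3 - <<'E'
from h import *
d=load('w1'); P=cloud(d); k=.64
cv2.imwrite('pics/w1c.png',cv2.resize(d['img'][150:240,200:330],None,fx=6,fy=6,interpolation=cv2.INTER_CUBIC))
for u,v,z in [(303,122,.006),(535,122,.006),(337,266,.006),(497,266,.006)]:
    print(np.round(onz(d,u*k,v*k,z),4))
E
```

```text
[0.4263 0.1682 0.006 ]
[0.4151 0.3149 0.006 ]
[0.5762 0.1818 0.006 ]
[0.5648 0.33   0.006 ]
```

View pics/w1c.png

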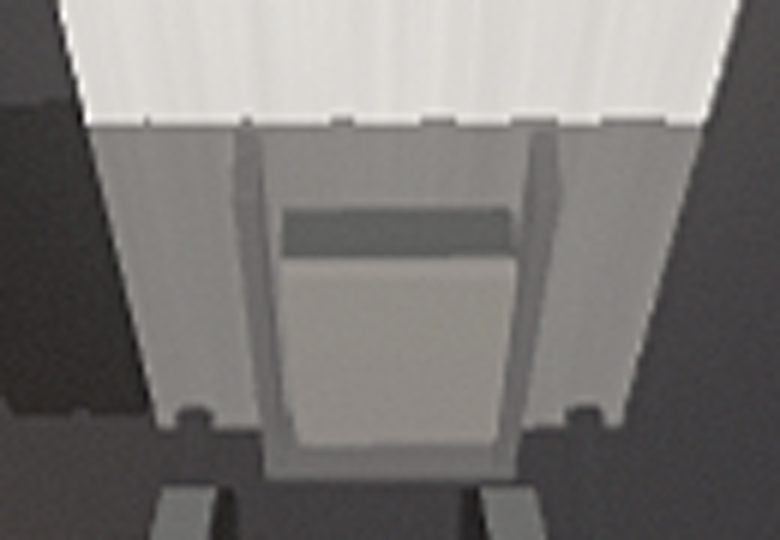

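```bash
python3 - <<'E'
from h import *
d=load('w1')
fr=lambda a,b:(200+a/6-.4,150+b/6-.4)
C=[onz(d,*fr(*q),.028) for q in [(280,258),(517,258),(497,445),(297,446)]]
for c in C: print(np.round(c,4))
c=np.mean(C,0); print('ctr',c, 'near mid',(C[0]+C[1])/2,'yaw',np.degrees(np.arctan2(*((C[2]+C[3]-C[0]-C[1])[[1,0]]))))
for q in [(282,208),(512,208)]: print('base',np.round(onz(d,*fr(*q),.006),4))
print(telemetry.get_state()['position'])
E
```

```text
[0.5986 0.2277 0.028 ]
[0.5941 0.2862 0.028 ]
[0.6983 0.2971 0.028 ]
[0.7037 0.2371 0.028 ]
ctr [0.64867926 0.262028   0.028     ] near mid [0.59637623 0.25694521 0.028     ] yaw 5.550547704286498
base [0.6089 0.2281 0.006 ]
base [0.6043 0.2878 0.006 ]
[0.4017872  0.22887451 0.1843062 ]
```

```bash
python3 -m creep '{"slide":[[0.16,0.02,-0.16],[0.32,0.05,-0.32],[0.48,0.07,-0.48],[0.65,0.09,-0.63],[0.65,0.09,-0.63]],"twist":[[0,0,0],[0,0,0],[0,0,0],[0,0,0],[0,0,0]],"fingers":[-0.5,-0.5,-0.5,-0.5,-0.5]}';python3 -m creep '{"slide":[[0.16,0.02,-0.15],[0.32,0.04,-0.3],[0.48,0.07,-0.3],[0.65,0.09,-0.3],[0.81,0.12,-0.3],[0.81,0.12,-0.3]],"twist":[[0,0,0],[0,0,0],[0,0,0],[0,0,0],[0,0,0],[0,0,0]],"fingers":[-0.5,-0.5,-0.5,-0.5,-0.5,-0.5]}'
python3 - <<'E'
from h import *
print(telemetry.get_state()['qpos'])
d=grab('wrist','w2');cv2.imwrite('pics/w2b.png',cv2.resize(d['img'],(800,600)))
E
```

```text
clock: 3.3
position: [0.5099, 0.2454, 0.1089]
ee_rot: [0.323, -0.035, 0.946, 0.011]
contact_force: [-0.6, 0.6, 0.2]
width: 0.0213
clock: 3.9
position: [0.6307, 0.2636, 0.068]
ee_rot: [0.32, -0.035, 0.947, 0.011]
contact_force: [-0.8, 0.1, 0.1]
width: 0.0213
[ 0.39842308  0.40075352  2.03160164 -1.17548543  0.2129705  -0.14306075]
```

View pics/w2b.png

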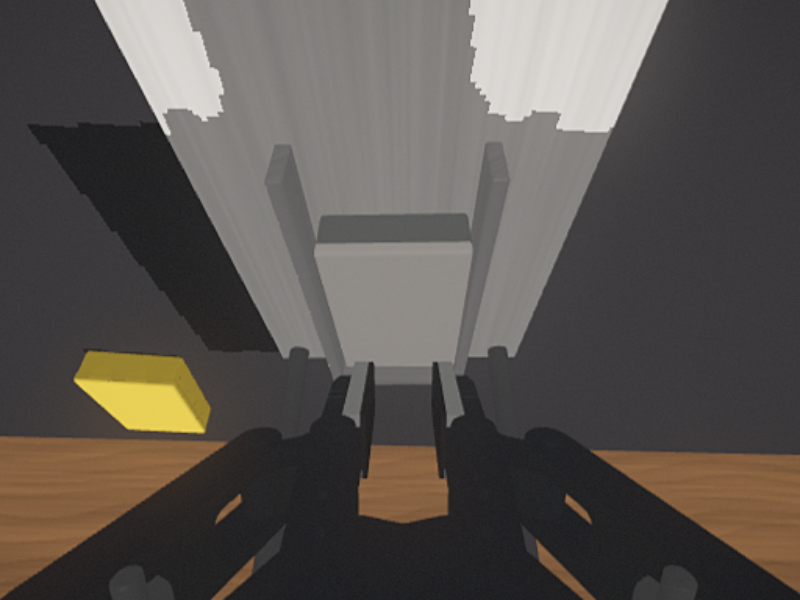

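```bash
cat > kin.py <<'E'
import numpy as np
from scipy.optimize import least_squares
from scipy.spatial.transform import Rotation as R
Rz=lambda a:R.from_rotvec([0,0,a]); Ry=lambda a:R.from_rotvec([0,a,0])
def fk(q,p):
    h,a0,L1,e,L2,L=p
    R1=Rz(q[0]); Ra=R1*Ry(q[1]); Rb=R1*Ry(q[1]+q[2])
    W=np.array([0,0,h])+R1.apply([a0,0,0])+Ra.apply([0,0,L1])+Rb.apply([e,0,L2])
    Rt=Rb*Rz(q[3])*Ry(q[4])*Rz(q[5]+YO)
    return W+Rt.apply([0,0,L]),Rt
YO=0
D=[([-1.22201442,.276575197,1.50615387,-5.85e-6,1.36070182,-.1209813],[.2601,-.5122,.23044],[0,.97254,.23273,0]),
([0.38150014,0.09657329,1.66240697,0.00328521,1.381843,-1.28189143],[.4038,.238,.261],[-0.0, -0.046, 0.999, 0.002]),
([ 0.63041801,-0.06273619,2.26121127,-0.82495796,0.47323113,-0.35874238],[0.4044,0.23,0.1873],[0.337,-0.036,0.941,0.012]),
([ 0.39842308,0.40075352,2.03160164,-1.17548543,0.2129705,-0.14306075],[.6307,.2636,.068],[.32,-.035,.947,.011])]
E
python3 - <<'E'
from kin import *
from rig import telemetry
s=telemetry.get_state(); print(s['position'],s['qpos'])
D.append((s['qpos'],s['position'],s['ee_rot'])); 
for q,p,w in D:
    Rm=R.from_quat(np.array(w)[[1,2,3,0]]); _,Rt=fk(q,[0]*6); print((Rt.inv()*Rm).as_rotvec())
r=least_squares(lambda p:np.concatenate([np.concatenate([fk(q,p)[0]-x,]) for q,x,_ in D]),[.3,0,.4,0,.4,.3]); print(r.x,np.round(r.fun*1e3,1))
E
```

```text
[0.62916023 0.2633889  0.0679753 ] [ 0.39904403  0.39928396  2.03406854 -1.17583834  0.21311124 -0.14236875]
[-1.26394922e-03 -1.60351745e-03  1.57079199e+00]
[-2.48540118e-04 -8.24532327e-04  1.57074790e+00]
[ 7.78124078e-04 -1.30532556e-04  1.57115652e+00]
[-4.79627184e-04  4.22553968e-04  1.57117311e+00]
[ 0.00000000e+00 -2.31215200e-16  1.57079633e+00]
[-0.24098392  0.17620543  0.52269591 -0.13073389  0.22278164  0.10602348] [-67.3 -17.9   6.3  32.3 -62.7  -1.  -13.8  11.1 -13.6   9.  -16.8   4.1
   9.6 -16.5   4.1]
```

```bash
cat > kin.py <<'E'
import numpy as np
from scipy.optimize import least_squares
from scipy.spatial.transform import Rotation as R
Rz=lambda a:R.from_rotvec([0,0,a]); Ry=lambda a:R.from_rotvec([0,a,0])
def fk(q,p):
    h,a0,L1,e1,e,L2,L,wx=p
    R1=Rz(q[0]); Ra=R1*Ry(q[1]); Rb=R1*Ry(q[1]+q[2])
    W=np.array([0,0,h])+R1.apply([a0,0,0])+Ra.apply([e1,0,L1])+Rb.apply([e,0,L2])
    R5=Rb*Rz(q[3])*Ry(q[4]); Rt=R5*Rz(q[5]+np.pi/2)
    return W+R5.apply([wx,0,L]),Rt
D=[([-1.22201442,.276575197,1.50615387,-5.85e-6,1.36070182,-.1209813],[.2601,-.5122,.23044],[0,.97254,.23273,0]),
([0.38150014,0.09657329,1.66240697,0.00328521,1.381843,-1.28189143],[.4038,.238,.261],[-0.0, -0.046, 0.999, 0.002]),
([ 0.63041801,-0.06273619,2.26121127,-0.82495796,0.47323113,-0.35874238],[0.4044,0.23,0.1873],[0.337,-0.036,0.941,0.012]),
([ 0.39904403,0.39928396,2.03406854,-1.17583834,0.21311124,-0.14236875],[0.62916023,0.2633889,0.0679753 ],[.32,-.035,.947,.011])]
E
python3 - <<'E'
from kin import *
g=lambda p:np.concatenate([fk(q,p)[0]-x for q,x,_ in D])
for x0 in ([.3,0,.4,0,0,.4,.3,0],[.15,.05,.4,0,.05,.4,.25,0],[.35,.0,.3,0,.0,.3,.2,0.05]):
    r=least_squares(g,x0); print(np.round(r.x,4),np.round(r.fun*1e3,1))
E
```

```text
[-0.057   0.0182  0.6021 -0.0131 -0.0528  0.3388  0.2735 -0.0579] [-65.4 -23.3   2.1  26.6 -64.4  -2.4   0.4  -1.1   1.   -0.1   0.6  -0.7]
[-0.057   0.0182  0.6021 -0.0131 -0.0528  0.3388  0.2735 -0.0579] [-65.4 -23.3   2.1  26.6 -64.4  -2.4   0.4  -1.1   1.   -0.1   0.6  -0.7]
[-0.057   0.0182  0.6021 -0.0131 -0.0528  0.3388  0.2735 -0.0579] [-65.4 -23.3   2.1  26.6 -64.4  -2.4   0.4  -1.1   1.   -0.1   0.6  -0.7]
```

```bash
python3 - <<'E'
import re
s=open('kin.py').read()
s=s.replace("h,a0,L1,e1,e,L2,L,wx=p","h,a0,L1,e1,e,L2,L,wx,dy,wy=p").replace("apply([a0,0,0])","apply([a0,dy,0])").replace("apply([wx,0,L])","apply([wx,wy,L])")
open('kin.py','w').write(s)
E
python3 - <<'E'
from kin import *
g=lambda p:np.concatenate([np.concatenate([fk(q,p)[0]-x for q,x,_ in D]),1e-3*p[[1,3,4,7,8,9]]])
for x0 in ([.3,0,.4,0,0,.4,.3,0,0,0],[.15,.05,.4,0,.05,.4,.25,0,0.05,0]):
    r=least_squares(g,x0); print(np.round(r.x,4),np.round(r.fun[:12]*1e3,1))
E
```

```text
[ 1.367e-01 -0.000e+00  6.296e-01  1.000e-04  6.050e-02  4.213e-01
  3.641e-01  3.000e-04  6.970e-02 -3.000e-04] [-0. -0.  0.  0.  0. -0. -0. -0.  0.  0. -0. -0.]
[ 1.367e-01 -0.000e+00  6.296e-01  1.000e-04  6.050e-02  4.213e-01
  3.641e-01  3.000e-04  6.970e-02 -3.000e-04] [-0. -0.  0.  0.  0. -0. -0. -0.  0.  0. -0. -0.]
```

```bash
cat >> kin.py <<'E'
PP=np.array([.1367,0,.6296,.0001,.0605,.4213,.3641,.0003,.0697,-.0003])
LO=np.array([-2.89,-.75,.22,-1.18,.11,-2.7]);HI=np.array([2.89,2.08,2.7,4.32,2.71,2.7])
def ik(x,Rg,q0s=None):
    best=None
    for q0 in (q0s or [[.4,.3,1.9,a,b,c] for a in(-.5,.7,1.6,3.) for b in (.3,1.2) for c in(-1,1)]):
        r=least_squares(lambda q:np.concatenate([(fk(q,PP)[0]-x)*5,(fk(q,PP)[1].inv()*Rg).as_rotvec()]),np.clip(q0,LO+1e-3,HI-1e-3),bounds=(LO,HI))
        if best is None or r.cost<best.cost-1e-9: best=r
    return best.x,best.cost
def tool(tilt,az,xyaw_off=np.pi):
    # tilt deg from down leaning fingertips toward azimuth az; tool x pointing outward(back)
    z=np.array([np.sin(tilt)*np.cos(az),np.sin(tilt)*np.sin(az),-np.cos(tilt)])
    y=np.array([-np.sin(az),np.cos(az),0]); x=np.cross(y,z)
    return R.from_matrix(np.stack([x,y,z],1))
E
python3 - <<'E'
from kin import *
print(tool(.6,0.).as_matrix().round(2))
for az in (.085,.25,.4,.55,.7):
  for t in (33,36,40):
    o=[]
    for x in ([.615,.257,.037],[.615,.257,.05],[.53,.249,.037],[.45,.242,.037]):
        q,c=ik(np.array(x),tool(np.radians(t),az)); o.append(f"{c:.5f} {np.round(q[3:],2)}")
    print(az,t,o)
E
```

```text
[[-0.83  0.    0.56]
 [ 0.    1.    0.  ]
 [-0.56  0.   -0.83]]
0.085 33 ['0.00000 [-0.94  0.2  -0.39]', '0.00000 [-0.82  0.22 -0.52]', '0.00021 [-1.18  0.2  -0.1 ]', '0.00044 [4.32 0.23 0.76]']
0.085 36 ['0.00033 [-1.18  0.18 -0.15]', '0.00004 [-1.18  0.19 -0.15]', '0.00006 [4.32 0.22 0.7 ]', '0.00000 [4.27 0.29 0.84]']
0.085 40 ['0.00000 [4.2  0.23 0.77]', '0.00000 [4.32 0.22 0.64]', '0.00000 [4.03 0.32 1.01]', '0.00000 [4.   0.41 1.14]']
0.25 33 ['0.00004 [-0.33  0.11 -1.19]', '0.00000 [-0.26  0.12 -1.26]', '0.00057 [4.32 0.11 0.51]', '0.00000 [4.   0.13 0.86]']
0.25 36 ['0.00083 [3.71 0.11 1.06]', '0.00074 [-0.63  0.11 -0.88]', '0.00000 [3.67 0.13 1.14]', '0.00000 [3.65 0.22 1.22]']
0.25 40 ['0.00000 [3.4  0.16 1.37]', '0.00000 [3.47 0.12 1.29]', '0.00000 [3.42 0.27 1.39]', '0.00000 [3.49 0.38 1.4 ]']
0.4 33 ['0.00000 [ 0.77  0.12 -2.47]', '0.00000 [ 0.61  0.15 -2.3 ]', '0.00036 [1.91 0.11 2.68]', '0.00000 [2.76 0.11 1.89]']
0.4 36 ['0.00007 [1.88 0.11 2.7 ]', '0.00016 [ 1.    0.11 -2.7 ]', '0.00000 [2.57 0.14 2.04]', '0.00000 [2.93 0.22 1.71]']
0.4 40 ['0.00000 [2.52 0.19 2.05]', '0.00000 [2.39 0.16 2.19]', '0.00000 [2.82 0.28 1.77]', '0.00000 [3.   0.38 1.64]']
0.55 33 ['0.00034 [ 0.84  0.23 -2.7 ]', '0.00007 [ 0.84  0.25 -2.7 ]', '0.00022 [1.72 0.19 2.7 ]', '0.00000 [1.98 0.19 2.46]']
0.55 36 ['0.00028 [1.7  0.22 2.7 ]', '0.00086 [1.7  0.22 2.7 ]', '0.00000 [1.95 0.23 2.45]', '0.00000 [2.33 0.27 2.09]']
0.55 40 ['0.00000 [1.99 0.28 2.4 ]', '0.00000 [1.86 0.26 2.53]', '0.00000 [2.32 0.33 2.07]', '0.00000 [2.55 0.42 1.84]']
0.7 33 ['0.00289 [ 0.71  0.35 -2.7 ]', '0.00203 [ 0.7   0.37 -2.7 ]', '0.00040 [1.52 0.3  2.7 ]', '0.00000 [1.63 0.29 2.6 ]']
0.7 36 ['0.00053 [1.52 0.34 2.7 ]', '0.00126 [1.52 0.35 2.7 ]', '0.00000 [1.63 0.33 2.58]', '0.00000 [1.91 0.35 2.29]']
0.7 40 ['0.00000 [1.67 0.38 2.54]', '0.00000 [1.58 0.38 2.63]', '0.00000 [1.94 0.41 2.25]', '0.00000 [2.15 0.47 2.  ]']
```

```bash
cat > sim.py <<'E'
from kin import *
def run(wps,q,n=12):
    a=np.array(wps[0],float)
    for b in wps[1:]:
        b=np.array(b,float); bad=0; mx=0
        for k in range(1,n+1):
            w=a+(b-a)*k/n
            qq,c=ik(w[:3],tool(np.radians(w[3]),w[4])*Rz(w[5]),[q]); bad=max(bad,c); mx=max(mx,abs(qq-q).max()); q=qq
        print(np.round(b,3),'q',np.round(q,2),f'cost {bad:.6f} maxstep {mx:.2f}'); a=b
    return q
E
cat > t.py <<'E'
from sim import *
q=[.399,.399,2.034,-1.176,.213,-.142]
q=run([[.629,.263,.068,37.3,.085,0],[.5,.245,.11,37.3,.085,0],[.41,.23,.2,40,.085,0],[.41,.23,.2,40,.7,0],[.41,.23,.2,40,.7,3.0],[.42,.23,.06,40,.7,3.0],[.42,.23,.06,40,.3,3.0],[.42,.23,.06,40,.3,6.28],[.5,.245,.05,40,.3,6.28],[.615,.257,.045,40,.3,6.28],[.615,.257,.035,40,.3,6.28],[.45,.243,.035,40,.3,6.28]],q)
E
python3 t.py
```

```text
[ 0.5    0.245  0.11  37.3    0.085  0.   ] q [ 0.49  0.19  2.23 -1.14  0.26 -0.12] cost 0.000002 maxstep 0.02
[ 0.41   0.23   0.2   40.     0.085  0.   ] q [ 0.62 -0.08  2.24 -0.79  0.48 -0.42] cost 0.000000 maxstep 0.04
[ 0.41  0.23  0.2  40.    0.7   0.  ] q [ 0.09 -0.14  2.26  0.72  0.54 -2.7 ] cost 0.000632 maxstep 0.30
[ 0.41  0.23  0.2  40.    0.7   3.  ] q [ 0.04 -0.14  2.29  0.83  0.56  0.15] cost 0.000000 maxstep 0.25
[ 0.42  0.23  0.06 40.    0.7   3.  ] q [ 0.04  0.22  2.53  1.98  0.45 -1.13] cost 0.000000 maxstep 0.14
[ 0.42  0.23  0.06 40.    0.3   3.  ] q [ 0.41  0.22  2.53  3.37  0.31 -1.85] cost 0.000000 maxstep 0.14
[ 0.42  0.23  0.06 40.    0.3   6.28] q [0.41 0.22 2.53 3.37 0.31 1.43] cost 0.000000 maxstep 0.27
[ 0.5    0.245  0.05  40.     0.3    6.28 ] q [0.35 0.31 2.39 3.27 0.26 1.48] cost 0.000000 maxstep 0.01
[ 0.615  0.257  0.045 40.     0.3    6.28 ] q [0.29 0.42 2.16 3.07 0.14 1.62] cost 0.000000 maxstep 0.02
[6.15e-01 2.57e-01 3.50e-02 4.00e+01 3.00e-01 6.28e+00] q [0.29 0.44 2.17 3.08 0.16 1.61] cost 0.000000 maxstep 0.00
[4.50e-01 2.43e-01 3.50e-02 4.00e+01 3.00e-01 6.28e+00] q [0.41 0.33 2.5  3.33 0.38 1.48] cost 0.000000 maxstep 0.03
```

```bash
python3 -m creep '{"slide":[[-0.2,-0.03,0.1],[-0.4,-0.06,0.2],[-0.6,-0.1,0.3],[-0.8,-0.12,0.4]],"twist":[[0,0,0],[0,0,0],[0,0,0],[0,0,0]],"fingers":[-0.5,-0.5,-0.5,-0.5]}'; python3 -m creep '{"slide":[[-0.2,-0.03,0.2],[-0.4,-0.06,0.4],[-0.62,-0.1,0.62],[-0.62,-0.1,0.62],[-0.62,-0.1,0.62],[-0.62,-0.1,0.62],[-0.62,-0.1,0.62]],"twist":[[0,0,0],[0,0,0],[0,0,0.02],[0,0,0.04],[0,0,0.06],[0,0,0.074],[0,0,0.074]],"fingers":[-0.5,-0.5,-0.5,-0.5,-0.5,-0.5,-0.5]}'; python3 -c "
from rig import telemetry as t
print(t.get_state()['qpos'].round(2))"
```

```text
clock: 4.35
position: [0.5058, 0.2446, 0.1284]
ee_rot: [0.319, -0.036, 0.947, 0.011]
contact_force: [-0.1, 0.1, 0.2]
width: 0.0215
clock: 5.05
position: [0.4112, 0.2286, 0.2148]
ee_rot: [0.301, -0.184, 0.934, 0.059]
contact_force: [0.2, 0.0, -0.2]
width: 0.0213
[ 0.33 -0.15  2.2   0.07  0.47 -1.68]
```

```bash
python3 -m creep '{"slide":[[0,0,0],[0,0,0],[0,0,0],[0,0,0],[0,0,0],[0,0,0],[0,0,0],[0,0,0],[0,0,0],[0,0,0],[0,0,0],[0,0,0],[0,0,0]],"twist":[[0,0,0],[0.131,0.08,-0.183],[0.131,0.08,-0.183],[0.131,0.08,-0.183],[0.131,0.08,-0.183],[0.131,0.08,-0.183],[0.131,0.08,-0.183],[0.131,0.08,-0.183],[0.131,0.08,-0.183],[0.131,0.08,-0.183],[0.131,0.08,-0.183],[0.131,0.08,-0.183],[0.131,0.08,-0.183]],"fingers":[-0.5,-0.5,-0.5,-0.5,-0.5,-0.5,-0.5,-0.5,-0.5,-0.5,-0.5,-0.5,-0.5]}'; python3 -c "
from rig import telemetry as t
from kin import *
s=t.get_state();print(s['qpos'].round(2)); print(fk(s['qpos'],PP)[0]-s['position'])
z=R.from_quat(s['ee_rot'][[1,2,3,0]]).as_matrix();print(z.round(3))"
```

```text
clock: 6.35
position: [0.4129, 0.2285, 0.2142]
ee_rot: [0.105, 0.48, 0.826, 0.276]
contact_force: [-0.1, 0.2, -0.7]
width: 0.0213
[ 0.12 -0.13  2.18  0.53  0.64 -0.76]
[-2.71811984e-04  9.63031360e-06 -2.72503546e-04]
[[-0.517  0.735  0.438]
 [ 0.851  0.387  0.355]
 [ 0.091  0.556 -0.826]]
```

```bash
cat > to.py <<'E'
import sys
from kin import *
from rig import telemetry as t
a=[float(v) for v in sys.argv[1:]]   # x y z tilt az roll
s=t.get_state(); Rm=R.from_quat(s['ee_rot'][[1,2,3,0]])
Rg=tool(np.radians(a[3]),a[4])*Rz(a[5])
print('slide',((np.array(a[:3])-s['position'])/.15).round(3),'twist',((Rg*Rm.inv()).as_rotvec()/2/np.pi).round(4), 'deg',np.degrees((Rg*Rm.inv()).magnitude()).round(1))
q,c=ik(np.array(a[:3]),Rg,[s['qpos']]); print('ik',q.round(2),c)
print('now',s['position'].round(4),s['qpos'].round(2),s['contact_force'].round(1),s['clock'])
E
python3 to.py .41 .23 .2 40 .6 3.0
```

```text
slide [-0.019  0.01  -0.095] twist [ 0.1066  0.0623 -0.1729] deg 76.5
ik [ 0.13 -0.15  2.29  0.73  0.46  0.38] 1.3818288412104807e-25
now [0.4129 0.2285 0.2142] [ 0.12 -0.13  2.18  0.53  0.64 -0.76] [-0.1  0.2 -0.7] 6.35
```

```bash
python3 -m creep '{"slide":[[-0.02,0.01,-0.1],[-0.02,0.01,-0.1],[-0.02,0.01,-0.1],[-0.02,0.01,-0.1],[-0.02,0.01,-0.1],[-0.02,0.01,-0.1],[-0.02,0.01,-0.1],[-0.02,0.01,-0.1],[-0.02,0.01,-0.1],[-0.02,0.01,-0.1]],"twist":[[0.107,0.062,-0.173],[0.107,0.062,-0.173],[0.107,0.062,-0.173],[0.107,0.062,-0.173],[0.107,0.062,-0.173],[0.107,0.062,-0.173],[0.107,0.062,-0.173],[0.107,0.062,-0.173],[0.107,0.062,-0.173],[0.107,0.062,-0.173]],"fingers":[-0.5,-0.5,-0.5,-0.5,-0.5,-0.5,-0.5,-0.5,-0.5,-0.5]}'; python3 to.py .42 .23 .06 41 .6 3.0
```

```text
clock: 7.35
position: [0.4098, 0.2305, 0.1992]
ee_rot: [-0.077, 0.876, 0.34, 0.334]
contact_force: [-0.3, -0.4, -0.1]
width: 0.0211
slide [ 0.068 -0.004 -0.928] twist [ 0.0015 -0.0019  0.0002] deg 0.9
ik [ 0.11  0.23  2.56  2.3   0.43 -1.3 ] 1.3230089559380973e-20
now [0.4098 0.2305 0.1992] [ 0.13 -0.15  2.3   0.73  0.45  0.38] [-0.3 -0.4 -0.1] 7.35
```

```bash
python3 -m creep '{"slide":[[0,0,-0.1],[0.01,0,-0.2],[0.02,0,-0.3],[0.03,0,-0.4],[0.04,0,-0.5],[0.05,0,-0.6],[0.06,0,-0.7],[0.07,0,-0.8],[0.07,0,-0.92],[0.07,0,-0.92],[0.07,0,-0.92]],"twist":[[0.002,-0.002,0],[0.002,-0.002,0],[0.002,-0.002,0],[0.002,-0.002,0],[0.002,-0.002,0],[0.002,-0.002,0],[0.002,-0.002,0],[0.002,-0.002,0],[0.002,-0.002,0],[0.002,-0.002,0],[0.002,-0.002,0]],"fingers":[-0.5,-0.5,-0.5,-0.5,-0.5,-0.5,-0.5,-0.5,-0.5,-0.5,-0.5]}'; python3 to.py .42 .23 .06 41 .3 4.7
```

```text
clock: 8.45
position: [0.4212, 0.2304, 0.0614]
ee_rot: [-0.081, 0.873, 0.338, 0.342]
contact_force: [0.3, 0.5, -0.2]
width: 0.0215
slide [-0.008 -0.003 -0.009] twist [ 0.1655  0.0805 -0.246 ] deg 110.6
ik [ 0.41  0.23  2.54  3.35  0.35 -0.13] 2.3123758579439407e-18
now [0.4212 0.2304 0.0614] [ 0.11  0.22  2.55  2.29  0.43 -1.29] [ 0.3  0.5 -0.2] 8.45
```

```bash
python3 -m creep '{"slide":[[0,0,0],[0,0,0],[0,0,0],[0,0,0],[0,0,0],[0,0,0],[0,0,0],[0,0,0],[0,0,0],[0,0,0],[0,0,0],[0,0,0],[0,0,0],[0,0,0]],"twist":[[0.166,0.081,-0.246],[0.166,0.081,-0.246],[0.166,0.081,-0.246],[0.166,0.081,-0.246],[0.166,0.081,-0.246],[0.166,0.081,-0.246],[0.166,0.081,-0.246],[0.166,0.081,-0.246],[0.166,0.081,-0.246],[0.166,0.081,-0.246],[0.166,0.081,-0.246],[0.166,0.081,-0.246],[0.166,0.081,-0.246],[0.166,0.081,-0.246]],"fingers":[-0.5,-0.5,-0.5,-0.5,-0.5,-0.5,-0.5,-0.5,-0.5,-0.5,-0.5,-0.5,-0.5,-0.5]}'; python3 to.py .42 .23 .06 41 .25 6.28
```

```text
clock: 9.85
position: [0.4225, 0.2316, 0.0639]
ee_rot: [-0.284, 0.756, -0.551, 0.209]
contact_force: [0.1, -0.5, -0.6]
width: 0.0215
slide [-0.017 -0.01  -0.026] twist [ 0.159   0.0461 -0.1966] deg 92.5
ik [0.46 0.24 2.53 3.54 0.36 1.35] 5.5029993418703226e-27
now [0.4225 0.2316 0.0639] [ 0.41  0.22  2.54  3.34  0.34 -0.12] [ 0.1 -0.5 -0.6] 9.85
```

```bash
python3 -m creep '{"slide":[[0,0,0],[0,0,0],[0,0,0],[0,0,0],[0,0,0],[0,0,0],[0,0,0],[0,0,0],[0,0,0],[0,0,0],[0,0,0],[0,0,0]],"twist":[[0.159,0.046,-0.197],[0.159,0.046,-0.197],[0.159,0.046,-0.197],[0.159,0.046,-0.197],[0.159,0.046,-0.197],[0.159,0.046,-0.197],[0.159,0.046,-0.197],[0.159,0.046,-0.197],[0.159,0.046,-0.197],[0.159,0.046,-0.197],[0.159,0.046,-0.197],[0.159,0.046,-0.197]],"fingers":[-0.5,-0.5,-0.5,-0.5,-0.5,-0.5,-0.5,-0.5,-0.5,-0.5,-0.5,-0.5]}'; python3 to.py .53 .249 .055 41 .25 6.28;python3 to.py .617 .258 .05 41 .25 6.28
```

```text
clock: 11.05
position: [0.4218, 0.2305, 0.0626]
ee_rot: [0.347, -0.119, 0.929, 0.045]
contact_force: [0.2, 0.3, 0.5]
width: 0.0211
slide [ 0.722  0.123 -0.05 ] twist [-0.0006 -0.0002 -0.0005] deg 0.3
ik [0.37 0.33 2.33 3.46 0.25 1.34] 1.498628482454781e-19
now [0.4218 0.2305 0.0626] [0.45 0.23 2.53 3.53 0.34 1.35] [0.2 0.3 0.5] 11.05
slide [ 1.302  0.183 -0.084] twist [-0.0006 -0.0002 -0.0005] deg 0.3
ik [0.31 0.41 2.16 3.42 0.16 1.34] 1.614456110467932e-28
now [0.4218 0.2305 0.0626] [0.45 0.23 2.53 3.53 0.34 1.35] [0.2 0.3 0.5] 11.05
```

Now the box lid is reachable. Entering under the roof.

```bash
python3 -m creep '{"slide":[[0.2,0.03,-0.02],[0.4,0.06,-0.03],[0.6,0.1,-0.04],[0.8,0.13,-0.05],[0.8,0.13,-0.05]],"twist":[[0,0,0],[0,0,0],[0,0,0],[0,0,0],[0,0,0]],"fingers":[-0.5,-0.5,-0.5,-0.5,-0.5]}'; python3 -m creep '{"slide":[[0.1,0.01,-0.01],[0.2,0.03,-0.02],[0.3,0.04,-0.03],[0.4,0.05,-0.03],[0.51,0.06,-0.03],[0.51,0.06,-0.03]],"twist":[[0,0,0],[0,0,0],[0,0,0],[0,0,0],[0,0,0],[0,0,0]],"fingers":[-0.5,-0.5,-0.5,-0.5,-0.5,-0.5]}'; python3 - <<'E'
from h import *
d=grab('wrist','w3');cv2.imwrite('pics/w3b.png',cv2.resize(d['img'],(640,480)))
E
python3 to.py .617 .258 .035 41 .25 6.28
```

```text
clock: 11.55
position: [0.5472, 0.2504, 0.0566]
ee_rot: [0.35, -0.119, 0.928, 0.045]
contact_force: [-0.4, 0.3, 0.4]
width: 0.0209
clock: 12.15
position: [0.6212, 0.2589, 0.0506]
ee_rot: [0.348, -0.117, 0.929, 0.045]
contact_force: [-0.6, 0.1, -0.0]
width: 0.0214
slide [-0.014 -0.004 -0.098] twist [-0.0006 -0.0005 -0.    ] deg 0.3
ik [0.31 0.44 2.18 3.36 0.2  1.4 ] 1.3715064321403213e-27
now [0.6191 0.2586 0.0497] [0.31 0.42 2.16 3.39 0.15 1.37] [-0.4  0.1  0.3] 12.2
```

View pics/w3b.png

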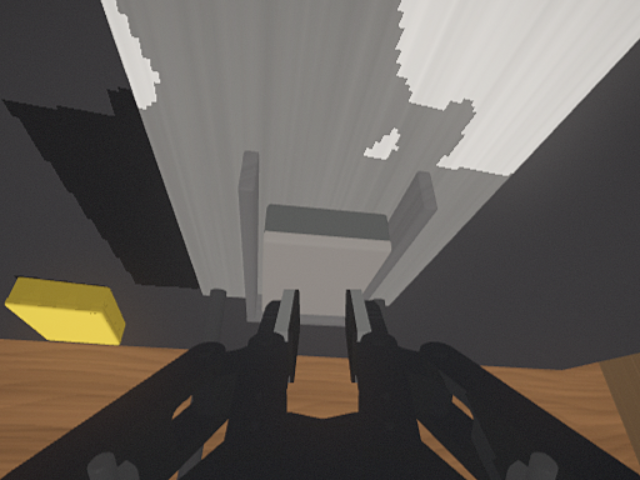

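```bash
python3 -m creep '{"slide":[[0,0,-0.02],[0,0,-0.04],[0,0,-0.06],[0,0,-0.075],[0,0,-0.075]],"twist":[[0,0,0],[0,0,0],[0,0,0],[0,0,0],[0,0,0]],"fingers":[-0.5,-0.5,-0.5,-0.5,-0.5]}';python3 -m creep '{"slide":[[0,0,-0.01],[0,0,-0.02],[0,0,-0.02]],"twist":[[0,0,0],[0,0,0],[0,0,0]],"fingers":[-0.5,-0.5,-0.5]}'
```

```text
clock: 12.7
position: [0.6172, 0.2584, 0.0376]
ee_rot: [0.345, -0.118, 0.93, 0.045]
contact_force: [0.1, 1.0, -0.3]
width: 0.0217
clock: 13.0
position: [0.6177, 0.2584, 0.035]
ee_rot: [0.346, -0.118, 0.93, 0.045]
contact_force: [-0.0, 0.1, -0.6]
width: 0.0214
```

```bash
python3 -m creep '{"slide":[[0,0,-0.01],[0,0,-0.015],[0,0,-0.015]],"twist":[[0,0,0],[0,0,0],[0,0,0]],"fingers":[-0.5,-0.5,-0.5]}'; python3 -m creep '{"slide":[[0,0,-0.007],[0,0,-0.013],[0,0,-0.013]],"twist":[[0,0,0],[0,0,0],[0,0,0]],"fingers":[-0.5,-0.5,-0.5]}'
```

```text
clock: 13.3
position: [0.6182, 0.2586, 0.0334]
ee_rot: [0.346, -0.118, 0.93, 0.045]
contact_force: [0.1, -0.0, 1.2]
width: 0.0215
clock: 13.6
position: [0.6197, 0.2589, 0.0332]
ee_rot: [0.349, -0.117, 0.929, 0.045]
contact_force: [-0.2, -0.1, 6.2]
width: 0.0214
```

```bash
python3 -m creep '{"slide":[[0,0,-0.01],[0,0,-0.01]],"twist":[[0,0,0],[0,0,0]],"fingers":[-0.5,-0.5]}'; python3 -m creep '{"slide":[[-0.03,-0.003,0],[-0.08,-0.007,0],[-0.13,-0.011,0],[-0.13,-0.011,0]],"twist":[[0,0,0],[0,0,0],[0,0,0],[0,0,0]],"fingers":[-0.5,-0.5,-0.5,-0.5]}'
python3 - <<'E'
from h import *
d=grab('wrist','w4');cv2.imwrite('pics/w4b.png',cv2.resize(d['img'],(640,480)))
E
```

```text
clock: 13.8
position: [0.621, 0.2592, 0.0332]
ee_rot: [0.35, -0.117, 0.928, 0.046]
contact_force: [-1.3, -0.8, 10.3]
width: 0.0218
clock: 14.2
position: [0.601, 0.2576, 0.0332]
ee_rot: [0.35, -0.117, 0.928, 0.046]
contact_force: [-2.4, 0.3, 11.1]
width: 0.0208
```

View pics/w4b.png

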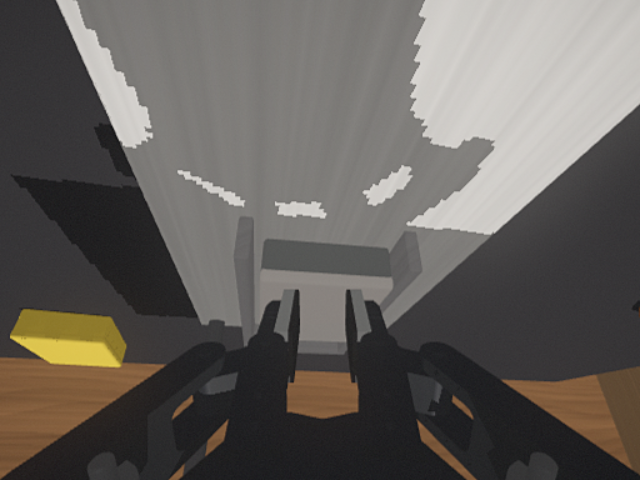

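```bash
python3 -m creep '{"slide":[[-0.08,-0.007,0],[-0.16,-0.014,0],[-0.24,-0.021,0],[-0.32,-0.027,0],[-0.4,-0.034,0],[-0.4,-0.034,0]],"twist":[[0,0,0],[0,0,0],[0,0,0],[0,0,0],[0,0,0],[0,0,0]],"fingers":[-0.5,-0.5,-0.5,-0.5,-0.5,-0.5]}'
python3 - <<'E'
from h import *
d=grab('wrist','w5');cv2.imwrite('pics/w5b.png',cv2.resize(d['img'],(640,480)))
E
python3 to.py .45 .243 .0335 41 .25 6.28
```

```text
clock: 14.85
position: [0.5404, 0.2525, 0.0331]
ee_rot: [0.35, -0.118, 0.928, 0.046]
contact_force: [-2.6, -1.7, 13.9]
width: 0.0211
slide [-0.605 -0.064  0.003] twist [-0.001   0.0008 -0.0001] deg 0.5
ik [0.45 0.35 2.5  3.46 0.43 1.43] 1.3116380376644674e-30
now [0.5407 0.2526 0.0331] [0.36 0.4  2.34 3.37 0.32 1.44] [-3.4 -0.7 14. ] 14.9
```

View pics/w5b.png

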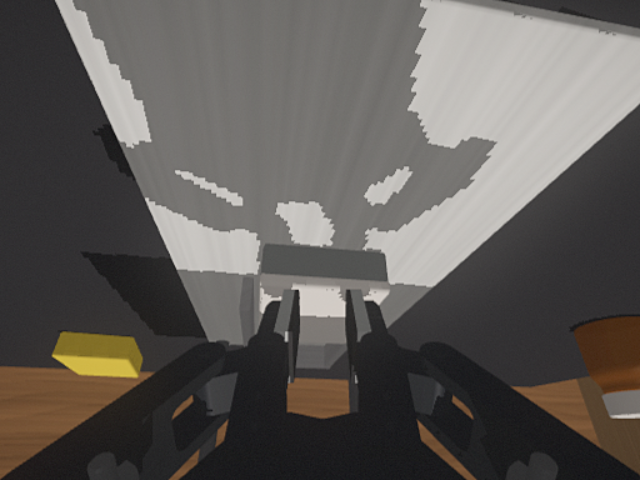

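```bash
python3 -m creep '{"slide":[[-0.08,-0.007,0.003],[-0.16,-0.014,0.003],[-0.24,-0.021,0.004],[-0.32,-0.028,0.004],[-0.4,-0.035,0.004],[-0.48,-0.042,0.004],[-0.53,-0.046,0.004],[-0.53,-0.046,0.004]],"twist":[[0,0,0],[0,0,0],[0,0,0],[0,0,0],[0,0,0],[0,0,0],[0,0,0],[0,0,0]],"fingers":[-0.5,-0.5,-0.5,-0.5,-0.5,-0.5,-0.5,-0.5]}'
python3 - <<'E'
from h import *
d=grab('top','t5');cv2.imwrite('pics/t5b.png',cv2.resize(d['img'][110:260,100:300],(800,600)))
E
python3 to.py .461 .243 .0335 41 .25 6.28
```

```text
clock: 15.7
position: [0.4603, 0.2455, 0.0326]
ee_rot: [0.349, -0.118, 0.928, 0.046]
contact_force: [-1.8, -0.0, 11.5]
width: 0.0213
slide [ 0.004 -0.017  0.006] twist [-0.0009  0.0005 -0.0001] deg 0.4
ik [0.44 0.35 2.49 3.44 0.42 1.43] 2.1535486964374946e-20
now [0.4604 0.2455 0.0326] [0.44 0.36 2.49 3.44 0.43 1.45] [-2.4 -0.3 13.2] 15.75
```

View pics/t5b.png

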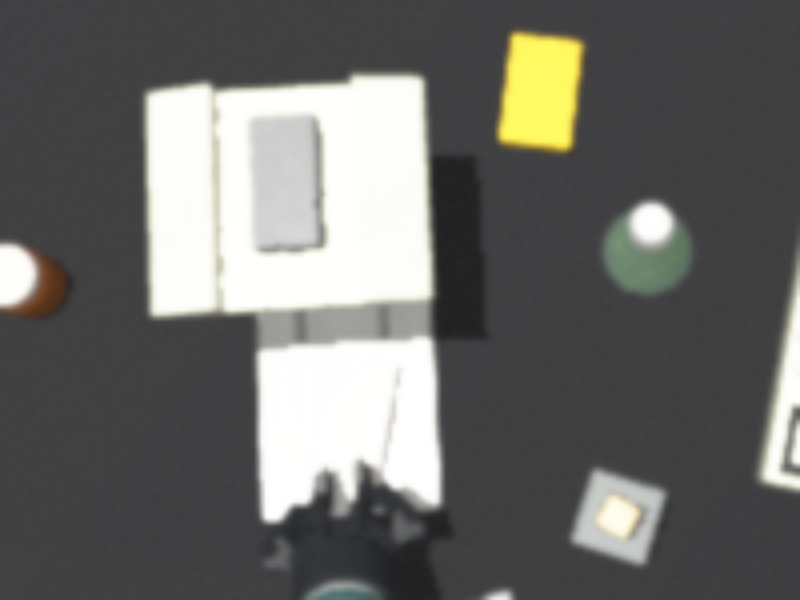

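```bash
python3 -m creep '{"slide":[[0,0,0.05],[-0.03,0,0.13],[-0.12,-0.03,0.22],[-0.2,-0.05,0.25],[-0.2,-0.05,0.25]],"twist":[[0,0,0],[0,0,0],[0,0,0],[0,0,0],[0,0,0]],"fingers":[-0.5,-0.5,-0.5,-0.5,-0.5]}'; python3 to.py .43 .236 .07 41 .4 4.6; python3 - <<'E'
from h import *
d=grab('top','t6');P=cloud(d)
m=(P[...,2]>.02)&(P[...,2]<.037)&(P[...,0]>.40)&(P[...,0]<.58)&(P[...,1]>.18)&(P[...,1]<.32)
n,l,st,c=cv2.connectedComponentsWithStats(m.astype(np.uint8))
for i in range(1,n):
    if st[i,4]>20:
        r=cv2.minAreaRect(P[l==i][:,:2].astype(np.float32)); print(st[i],np.round(r[0],4),np.round(r[1],4),r[2],np.round(cv2.boxPoints(r),3).tolist())
E
```

```text
clock: 16.25
position: [0.4262, 0.2367, 0.0673]
ee_rot: [0.345, -0.118, 0.93, 0.045]
contact_force: [-0.7, 0.6, 0.1]
width: 0.0213
slide [ 0.025 -0.004  0.018] twist [-0.1689 -0.0583  0.2236] deg 103.0
ik [0.32 0.2  2.52 2.96 0.3  0.  ] 8.336552471744554e-23
now [0.4262 0.2367 0.0673] [0.47 0.22 2.5  3.61 0.3  1.28] [-0.7  0.6  0.1] 16.25
[177 199  22  30 508] [0.5053 0.2394] [0.0612 0.096 ] 82.2228775024414 [[0.45399999618530273, 0.2160000056028366], [0.5490000247955322, 0.2029999941587448], [0.5569999814033508, 0.2630000114440918], [0.4620000123977661, 0.2759999930858612]]
```

```bash
python3 -m creep '{"slide":[[0,0,0.03],[0,0,0.03],[0,0,0.03],[0,0,0.03],[0,0,0.03],[0,0,0.03],[0,0,0.03],[0,0,0.03],[0,0,0.03],[0,0,0.03],[0,0,0.03],[0,0,0.03],[0,0,0.03]],"twist":[[-0.169,-0.058,0.224],[-0.169,-0.058,0.224],[-0.169,-0.058,0.224],[-0.169,-0.058,0.224],[-0.169,-0.058,0.224],[-0.169,-0.058,0.224],[-0.169,-0.058,0.224],[-0.169,-0.058,0.224],[-0.169,-0.058,0.224],[-0.169,-0.058,0.224],[-0.169,-0.058,0.224],[-0.169,-0.058,0.224],[-0.169,-0.058,0.224]],"fingers":[-0.5,-0.5,-0.5,-0.5,-0.5,-0.5,-0.5,-0.5,-0.5,-0.5,-0.5,-0.5,-0.5]}'; python3 to.py .42 .232 .09 41 .6 3.0
```

```text
clock: 17.6
position: [0.4296, 0.2373, 0.0718]
ee_rot: [-0.28, 0.809, -0.472, 0.208]
contact_force: [-0.8, -0.1, 0.6]
width: 0.0214
slide [-0.064 -0.035  0.121] twist [-0.1495 -0.0824  0.2207] deg 100.5
ik [ 0.12  0.12  2.5   1.99  0.34 -0.96] 4.6211246734784614e-27
now [0.4296 0.2373 0.0718] [0.32 0.19 2.51 2.95 0.28 0.01] [-0.8 -0.1  0.6] 17.6
```

```bash
python3 -m creep '{"slide":[[0,0,0.03],[-0.01,0,0.06],[-0.02,-0.01,0.09],[-0.04,-0.02,0.12],[-0.06,-0.03,0.12],[-0.06,-0.03,0.12],[-0.06,-0.03,0.12],[-0.06,-0.03,0.12],[-0.06,-0.03,0.12],[-0.06,-0.03,0.12],[-0.06,-0.03,0.12],[-0.06,-0.03,0.12],[-0.06,-0.03,0.12]],"twist":[[-0.15,-0.082,0.221],[-0.15,-0.082,0.221],[-0.15,-0.082,0.221],[-0.15,-0.082,0.221],[-0.15,-0.082,0.221],[-0.15,-0.082,0.221],[-0.15,-0.082,0.221],[-0.15,-0.082,0.221],[-0.15,-0.082,0.221],[-0.15,-0.082,0.221],[-0.15,-0.082,0.221],[-0.15,-0.082,0.221],[-0.15,-0.082,0.221]],"fingers":[-0.5,-0.5,-0.5,-0.5,-0.5,-0.5,-0.5,-0.5,-0.5,-0.5,-0.5,-0.5,-0.5]}'; python3 to.py .41 .23 .21 38 .6 3.0
```

```text
clock: 18.9
position: [0.4203, 0.2329, 0.09]
ee_rot: [-0.079, 0.874, 0.339, 0.34]
contact_force: [-0.3, -0.4, -0.1]
width: 0.0215
slide [-0.069 -0.019  0.8  ] twist [-0.0044  0.0066  0.0002] deg 2.9
ik [ 0.15 -0.16  2.25  0.58  0.51  0.54] 2.6601907356848695e-31
now [0.4203 0.2329 0.09  ] [ 0.13  0.12  2.5   1.99  0.33 -0.95] [-0.3 -0.4 -0.1] 18.9
```

```bash
python3 -m creep '{"slide":[[0,0,0.1],[-0.02,0,0.2],[-0.03,-0.01,0.32],[-0.05,-0.01,0.44],[-0.06,-0.01,0.56],[-0.07,-0.02,0.68],[-0.07,-0.02,0.8],[-0.07,-0.02,0.8],[-0.07,-0.02,0.8]],"twist":[[-0.004,0.007,0],[-0.004,0.007,0],[-0.004,0.007,0],[-0.004,0.007,0],[-0.004,0.007,0],[-0.004,0.007,0],[-0.004,0.007,0],[-0.004,0.007,0],[-0.004,0.007,0]],"fingers":[-0.5,-0.5,-0.5,-0.5,-0.5,-0.5,-0.5,0.5,1]}'; python3 to.py .43 .24 .21 0 .45 3.14;
```

```text
clock: 19.8
position: [0.4089, 0.2304, 0.2103]
ee_rot: [-0.076, 0.881, 0.342, 0.317]
contact_force: [0.0, 0.3, -0.6]
width: 0.0495
slide [ 0.141  0.064 -0.002] twist [-0.047   0.0949 -0.0443] deg 41.3
ik [ 0.37  0.17  1.71 -0.    1.27  1.49] 3.907693733037899e-19
now [0.4089 0.2304 0.2103] [ 0.14 -0.16  2.25  0.59  0.52  0.54] [ 0.   0.3 -0.6] 19.8
```

```bash
python3 -m creep '{"slide":[[0.03,0.01,0],[0.06,0.02,0],[0.09,0.04,0],[0.12,0.05,0],[0.14,0.06,0],[0.14,0.06,0]],"twist":[[-0.047,0.095,-0.044],[-0.047,0.095,-0.044],[-0.047,0.095,-0.044],[-0.047,0.095,-0.044],[-0.047,0.095,-0.044],[-0.047,0.095,-0.044]],"fingers":[1,1,1,1,1,1]}'; python3 to.py .44 .242 .21 0 -.136 0
```

```text
clock: 20.4
position: [0.431, 0.2407, 0.2081]
ee_rot: [-0.0, 0.974, 0.225, -0.004]
contact_force: [1.0, -0.3, -0.5]
width: 0.0852
slide [0.06  0.008 0.013] twist [ 1.700e-03 -2.000e-04  4.062e-01] deg 146.2
ik [ 0.36  0.18  1.69  0.    1.27 -1.07] 3.069932331353254e-31
now [0.431  0.2407 0.2081] [0.37 0.17 1.7  0.   1.27 1.48] [ 1.  -0.3 -0.5] 20.4
```

```bash
python3 -m creep '{"slide":[[0.06,0,0.01],[0.06,0,0.01],[0.06,0,0.01],[0.06,0,0.01],[0.06,0,0.01],[0.06,0,0.01],[0.06,0,0.01],[0.06,0,0.01],[0.06,0,0.01],[0.06,0,0.01],[0.06,0,0.01],[0.06,0,0.01],[0.06,0,0.01],[0.06,0,0.01],[0.06,0,0.01],[0.06,0,0.01],[0.06,0,0.01],[0.06,0,0.01]],"twist":[[0.002,0,0.406],[0.002,0,0.406],[0.002,0,0.406],[0.002,0,0.406],[0.002,0,0.406],[0.002,0,0.406],[0.002,0,0.406],[0.002,0,0.406],[0.002,0,0.406],[0.002,0,0.406],[0.002,0,0.406],[0.002,0,0.406],[0.002,0,0.406],[0.002,0,0.406],[0.002,0,0.406],[0.002,0,0.406],[0.002,0,0.406],[0.002,0,0.406]],"fingers":[1,1,1,1,1,1,1,1,1,1,1,1,1,1,1,1,1,1]}'; python3 - <<'E'
from h import *
for n in ['wrist','top']:
    d=grab(n,n+'7');P=cloud(d)
    m=(P[...,2]>.02)&(P[...,2]<.036)&(P[...,0]>.40)&(P[...,0]<.566)&(P[...,1]>.18)&(P[...,1]<.32)&(d['depth']>0)
    k,l,st,c=cv2.connectedComponentsWithStats(m.astype(np.uint8))
    for i in range(1,k):
        if st[i,4]>60:
            r=cv2.minAreaRect(P[l==i][:,:2].astype(np.float32)); print(n,st[i],np.round(r[0],4),np.round(r[1],4),r[2],np.round(cv2.boxPoints(r),3).tolist())
cv2.imwrite('pics/w7b.png',cv2.resize(load('wrist7')['img'],(640,480)))
E
python3 to.py .505 .2394 .21 0 -.136 0
```

```text
clock: 22.2
position: [0.4378, 0.2392, 0.2092]
ee_rot: [-0.007, 0.068, 0.998, 0.001]
contact_force: [0.5, 0.5, 0.3]
width: 0.0855
wrist [ 241  187   49   71 3267] [0.5061 0.24  ] [0.0605 0.0973] 82.95109558105469 [[0.45399999618530273, 0.2160000056028366], [0.5509999990463257, 0.20399999618530273], [0.5580000281333923, 0.2639999985694885], [0.4620000123977661, 0.2759999930858612]]
top [178 199  21  30 490] [0.5055 0.2391] [0.0602 0.0963] 83.27447509765625 [[0.45399999618530273, 0.2150000035762787], [0.550000011920929, 0.20399999618530273], [0.5569999814033508, 0.2630000114440918], [0.460999995470047, 0.2750000059604645]]
slide [0.445 0.003 0.   ] twist [-0.0004 -0.0019  0.0005] deg 0.7
ik [ 0.32  0.26  1.58  0.    1.3  -1.12] 5.026980945624395e-22
now [0.4383 0.239  0.2099] [ 0.35  0.18  1.69  0.01  1.28 -1.08] [ 0.4  0.9 -1.6] 22.3
```

View pics/w7b.png

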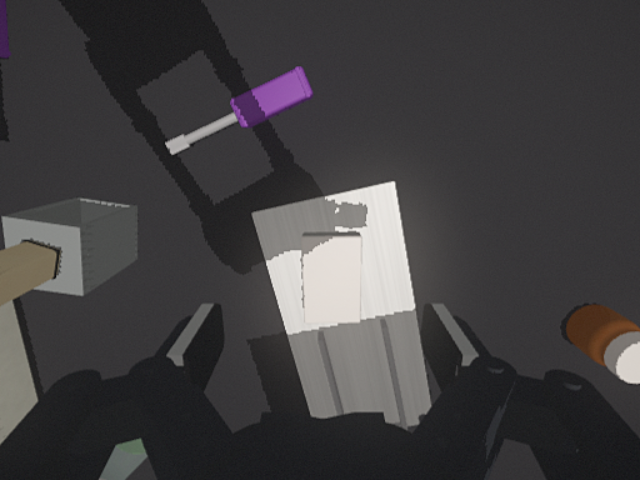

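```bash
python3 - <<'E'
from h import *
d=grab('scene','s7');cv2.imwrite('pics/s7b.png',cv2.resize(d['img'][90:330,120:440],(800,600)))
E
```

```text
(no output)
```

View pics/s7b.png

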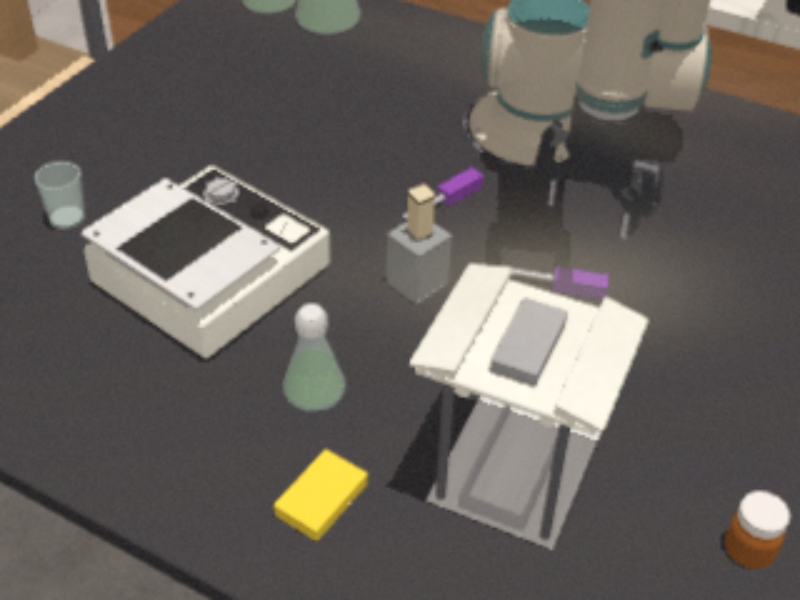

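```bash
python3 -m creep '{"slide":[[0.23,0,0],[0.45,0.005,0],[0.45,0.005,-0.25],[0.45,0.005,-0.5],[0.45,0.005,-0.75],[0.45,0.005,-0.95],[0.45,0.005,-0.95]],"twist":[[0,-0.002,0.002],[0,-0.002,0.002],[0,-0.002,0.002],[0,-0.002,0.002],[0,-0.002,0.002],[0,-0.002,0.002],[0,-0.002,0.002]],"fingers":[1,1,1,1,1,1,1]}';python3 to.py .5057 .2396 .009 0 -.12 0
```

```text
clock: 23.05
position: [0.5029, 0.2384, 0.0647]
ee_rot: [-0.003, 0.063, 0.998, -0.0]
contact_force: [-0.1, 0.0, 0.6]
width: 0.0855
slide [ 0.018  0.008 -0.371] twist [ 0.     -0.0009  0.0008] deg 0.4
ik [ 0.32  0.46  1.84 -0.    0.84 -1.13] 3.0044187923985195e-22
now [0.5029 0.2384 0.0647] [ 0.32  0.39  1.78  0.    0.97 -1.13] [-0.1  0.   0.6] 23.05
```

```bash
python3 -m creep '{"slide":[[0.01,0.005,-0.1],[0.018,0.008,-0.2],[0.018,0.008,-0.3],[0.018,0.008,-0.37],[0.018,0.008,-0.37]],"twist":[[0,-0.001,0.001],[0,-0.001,0.001],[0,-0.001,0.001],[0,-0.001,0.001],[0,-0.001,0.001]],"fingers":[1,1,1,1,1]}' 40;python3 -m creep '{"slide":[[0,0,0],[0,0,0],[0,0,0],[0,0,0],[0,0,0]],"twist":[[0,0,0],[0,0,0],[0,0,0],[0,0,0],[0,0,0]],"fingers":[0.3,0.1,0,0,0]}' 40; python3 to.py .5057 .2396 .009 0 -.12 0
```

```text
clock: 23.55
position: [0.5091, 0.2407, 0.0133]
ee_rot: [0.005, 0.059, 0.998, 0.002]
contact_force: [-0.9, 0.1, -0.4]
width: 0.0852
clock: 24.05
position: [0.5105, 0.2411, 0.0148]
ee_rot: [0.007, 0.058, 0.998, 0.002]
contact_force: [-1.0, 0.1, 6.4]
width: 0.0585
slide [-0.032 -0.01  -0.039] twist [-0.0006  0.0021 -0.0005] deg 0.8
ik [ 0.32  0.46  1.84 -0.    0.84 -1.13] 7.106402521684831e-25
now [0.5105 0.2411 0.0148] [ 0.32  0.46  1.83 -0.    0.84 -1.13] [-1.   0.1  6.4] 24.05
```

```bash
python3 -m creep '{"slide":[[0,0,0.03],[0,0,0.08],[0,0,0.15],[0,0,0.25],[0,0,0.35],[0,0,0.35]],"twist":[[0,0,0],[0,0,0],[0,0,0],[0,0,0],[0,0,0],[0,0,0]],"fingers":[-0.2,-0.2,-0.2,-0.2,-0.2,-0.2]}'; python3 - <<'E'
from h import *
d=grab('scene','s8');cv2.imwrite('pics/s8b.png',cv2.resize(d['img'][130:300,260:440],(720,680))[:600])
d=grab('wrist','w8');cv2.imwrite('pics/w8b.png',d['img'])
E
```

```text
clock: 24.65
position: [0.5112, 0.2414, 0.0686]
ee_rot: [0.008, 0.058, 0.998, 0.003]
contact_force: [0.8, -0.4, -1.5]
width: 0.0591
```

View pics/w8b.png

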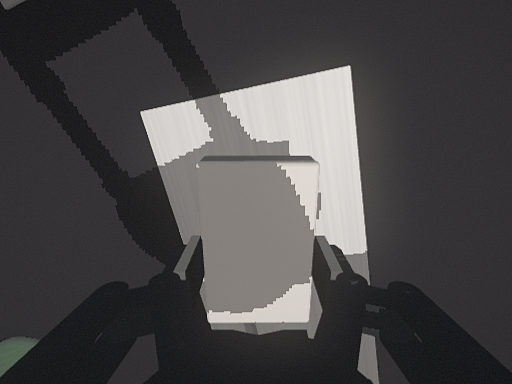

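View pics/s8b.png

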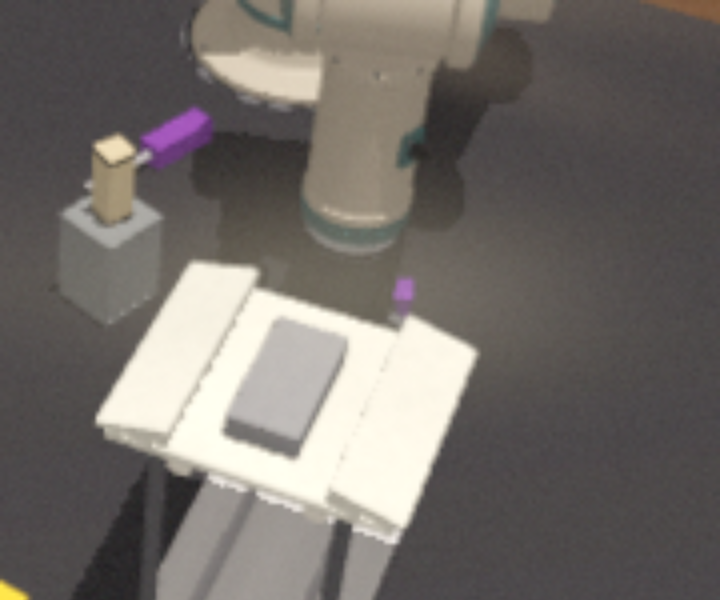

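```bash
python3 -m creep '{"slide":[[-0.15,0,0],[-0.35,0,0.05],[-0.45,0,0.25],[-0.45,0,0.5],[-0.45,0,0.75],[-0.45,0,1],[-0.45,0,1]],"twist":[[0,0,0],[0,0,0],[0,0,0],[0,0,0],[0,0,0],[0,0,0],[0,0,0]],"fingers":[-0.2,-0.2,-0.2,-0.2,-0.2,-0.2,-0.2]}'; python3 - <<'E'
from h import *
d=grab('wrist','w9');P=cloud(d);s=telemetry.get_state();p=s['position'];print(p)
from scipy.spatial.transform import Rotation as R
print(R.from_quat(s['ee_rot'][[1,2,3,0]]).as_matrix().round(4))
m=(abs(P[...,2]-p[2]-.01)<.02)&(abs(P[...,0]-p[0])<.07)&(abs(P[...,1]-p[1])<.045)&(d['depth']>0); 
hsv=cv2.cvtColor(d['img'],cv2.COLOR_BGR2HSV); m&=(hsv[...,2]>110)
k,l,st,c=cv2.connectedComponentsWithStats(m.astype(np.uint8)); i=1+st[1:,4].argmax(); q=P[l==i]; print(st[i])
r=cv2.minAreaRect(q[:,:2].astype(np.float32)); print(np.round(r[0],4),np.round(r[1],4),r[2],np.round(cv2.boxPoints(r),3).tolist())
A=np.c_[q[:,:2]-q[:,:2].mean(0),np.ones(len(q))]; print('plane',np.linalg.lstsq(A,q[:,2],rcond=None)[0])
cv2.imwrite('pics/w9b.png',d['img'])
E
```

```text
clock: 25.45
position: [0.4448, 0.2419, 0.2207]
ee_rot: [0.01, 0.058, 0.998, 0.004]
contact_force: [1.1, 0.6, -1.2]
width: 0.0587
[0.44312217 0.24127143 0.21793327]
[[-0.9931  0.1162  0.0152]
 [ 0.1163  0.9932  0.0045]
 [-0.0146  0.0062 -0.9999]]
[  196   155   138   168 18839]
[0.4416 0.2453] [0.0665 0.097 ] 83.88473510742188 [[0.38999998569488525, 0.21699999272823334], [0.4860000014305115, 0.2070000022649765], [0.49300000071525574, 0.27300000190734863], [0.3970000147819519, 0.28299999237060547]]
plane [0.02908015 0.00458063 0.23364042]
```

View pics/w9b.png

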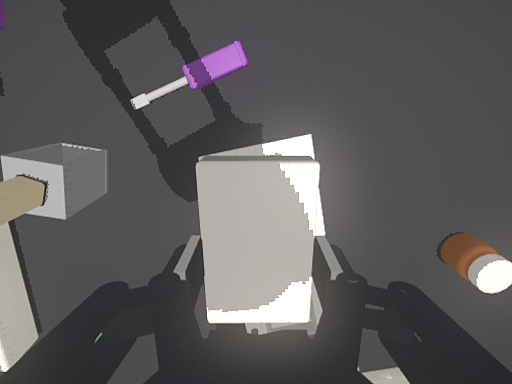

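```bash
python3 -m creep '{"slide":[[0,-0.1,0.05],[0,-0.3,0.1],[0,-0.5,0.13],[0,-0.75,0.13],[0,-1,0.13]],"twist":[[0,0.0045,0],[0,0.0045,-0.01],[0,0.0045,-0.01],[0,0.0045,-0.01],[0,0.0045,-0.01]],"fingers":[-0.2,-0.2,-0.2,-0.2,-0.2]}'; python3 -m creep '{"slide":[[0.05,-0.25,0],[0.15,-0.5,0],[0.25,-0.75,0],[0.35,-1,0]],"twist":[[0,0,0],[0,0,0],[0,0,0],[0,0,0]],"fingers":[-0.2,-0.2,-0.2,-0.2]}'; python3 -m creep '{"slide":[[0.15,-0.25,0],[0.35,-0.5,0],[0.5,-0.75,0],[0.7,-1,0],[0.7,-1,0]],"twist":[[0,0,0],[0,0,0],[0,0,0],[0,0,0],[0,0,0]],"fingers":[-0.2,-0.2,-0.2,-0.2,-0.2]}'; python3 to.py .6015 -.248 .14 0 -.17 0
```

```text
clock: 26.0
position: [0.4406, 0.0896, 0.2334]
ee_rot: [-0.011, 0.089, 0.996, 0.0]
contact_force: [0.4, -0.3, -1.3]
width: 0.0587
clock: 26.4
position: [0.4934, -0.0605, 0.2332]
ee_rot: [-0.011, 0.09, 0.996, 0.001]
contact_force: [1.0, 0.6, -0.5]
width: 0.0586
clock: 26.9
position: [0.6018, -0.2144, 0.231]
ee_rot: [-0.01, 0.092, 0.996, 0.0]
contact_force: [-1.0, 0.2, -2.4]
width: 0.0586
slide [-0.002 -0.224 -0.606] twist [-0.0003 -0.0031  0.0021] deg 1.4
ik [-0.5   0.45  1.47 -0.    1.22 -1.9 ] 2.546079386479926e-31
now [ 0.6018 -0.2144  0.231 ] [-0.45  0.38  1.34 -0.01  1.43 -1.83] [-1.   0.2 -2.4] 26.9
```

Descend to about 25 mm above the pad and look.

```bash
python3 -m creep '{"slide":[[0,-0.12,-0.1],[0,-0.22,-0.25],[0,-0.22,-0.4],[0,-0.22,-0.55],[0,-0.22,-0.63],[0,-0.22,-0.63]],"twist":[[0,0,0],[0,0,0],[0,0,0],[0,0,0],[0,0,0],[0,0,0]],"fingers":[-0.2,-0.2,-0.2,-0.2,-0.2,-0.2]}'; python3 - <<'E'
from h import *
s=telemetry.get_state();p=s['position'];print(p)
d=grab('wrist','w10');P=cloud(d)
m=(abs(P[...,2]-p[2]-.0157)<.012)&(abs(P[...,0]-p[0])<.07)&(abs(P[...,1]-p[1])<.06)&(d['depth']>0)
hsv=cv2.cvtColor(d['img'],cv2.COLOR_BGR2HSV); m&=(hsv[...,2]>110)
k,l,st,c=cv2.connectedComponentsWithStats(m.astype(np.uint8)); i=1+st[1:,4].argmax(); q=P[l==i]
r=cv2.minAreaRect(q[:,:2].astype(np.float32)); print(np.round(r[0],4),np.round(r[1],4),r[2],np.round(cv2.boxPoints(r),3).tolist())
A=np.c_[q[:,:2]-q[:,:2].mean(0),np.ones(len(q))]; print('plane',np.linalg.lstsq(A,q[:,2],rcond=None)[0])
cv2.imwrite('pics/w10b.png',d['img'])
d=grab('scene','s10'); cv2.imwrite('pics/s10b.png',cv2.resize(d['img'][120:250,130:280],(750,600)))
d=grab('top','t10'); cv2.imwrite('pics/t10b.png',cv2.resize(d['img'][150:260,280:400],(720,600)))
E
```

```text
clock: 27.5
position: [0.5969, -0.241, 0.1378]
ee_rot: [-0.012, 0.089, 0.996, 0.002]
contact_force: [0.1, -0.1, -1.5]
width: 0.0585
[ 0.59693974 -0.24101301  0.1378116 ]
[ 0.5787 -0.2376] [0.0601 0.0654] 79.59264373779297 [[0.5410000085830688, -0.26100000739097595], [0.6050000190734863, -0.27300000190734863], [0.6159999966621399, -0.21400000154972076], [0.5519999861717224, -0.20200000703334808]]
plane [-0.03201082  0.00342754  0.15226465]
```

View pics/w10b.png

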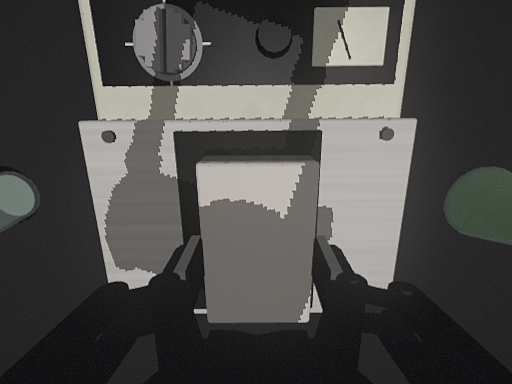

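View pics/s10b.png

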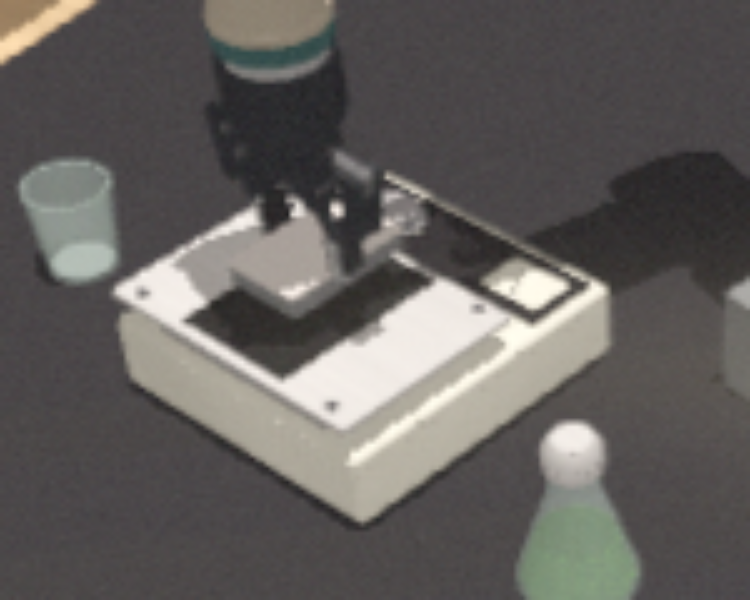

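View pics/t10b.png

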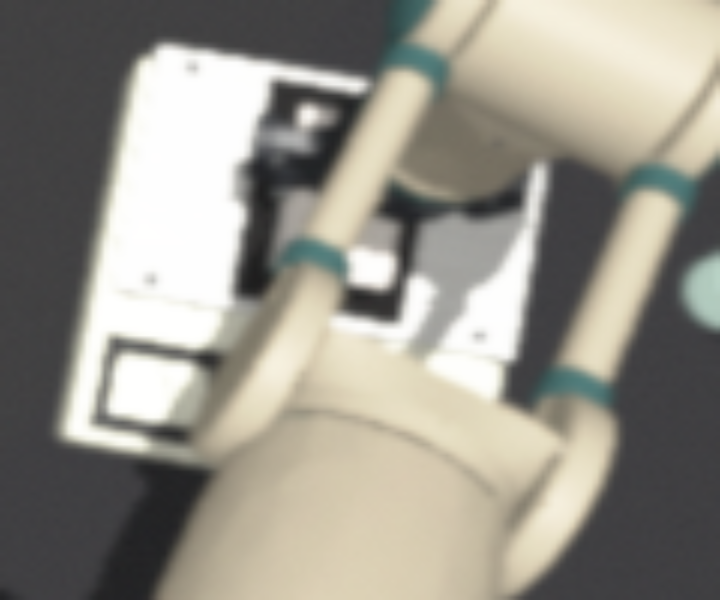

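```bash
python3 - <<'E'
from h import *
d=load('w10')
a=[onz(d,u,v,.103) for u,v in [(175,131),(321,130)]]; print('pad front',np.round(a,4), np.round(np.mean(a,0),4))
pf=np.mean(a,0); yaw=np.radians(-9.98); ax=np.array([np.cos(yaw),np.sin(yaw)]); print('pad ctr from it',pf[:2]+.068*ax, 'yaw',np.degrees(np.arctan2(*(a[1]-a[0])[[1,0]]))-90)
b=[onz(d,u,v,.1535) for u,v in [(199,162),(318,162)]]; print('box near',np.round(b,4),np.mean(b,0)[:2]+.048*ax,'yaw',np.degrees(np.arctan2(*(b[1]-b[0])[[1,0]]))-90)
b=[onz(d,u,v,.1535) for u,v in [(206,321),(309,321)]]; print('box far',np.round(b,4),np.mean(b,0)[:2]-.048*ax)
E
python3 to.py .6 -.247 .138 0 -.174 0
```

```text
pad front [[ 0.5264 -0.2814  0.103 ]
 [ 0.5425 -0.1895  0.103 ]] [ 0.5344 -0.2355  0.103 ]
pad ctr from it [ 0.60138729 -0.24726255] yaw -9.926457185443567
box near [[ 0.5415 -0.2589  0.1535]
 [ 0.5516 -0.2033  0.1535]] [ 0.59382098 -0.23944118] yaw -10.32676073604948
box far [[ 0.6312 -0.2768  0.1535]
 [ 0.6418 -0.2191  0.1535]] [ 0.5891934  -0.23964197]
slide [ 0.001 -0.031 -0.026] twist [-0.0003 -0.0025  0.0008] deg 1.0
ik [-0.5   0.45  1.48 -0.    1.22 -1.89] 3.4261751701654323e-22
now [ 0.5998 -0.2423  0.1419] [-0.49  0.45  1.47 -0.01  1.24 -1.88] [-0.3 -0.4 -1.1] 27.65
```

```bash
python3 -m creep '{"slide":[[0.037,-0.04,-0.05],[0.037,-0.04,-0.1],[0.037,-0.04,-0.14],[0.037,-0.04,-0.14],[0.037,-0.04,-0.14]],"twist":[[0,-0.0025,0.0005],[0,-0.0025,0.0005],[0,-0.0025,0.0005],[0,-0.0025,0.0005],[0,-0.0025,0.0005]],"fingers":[-0.2,-0.2,-0.2,-0.2,-0.2]}'; python3 - <<'E'
from h import *
d=grab('wrist','w11');print(telemetry.get_state()['position'])
cv2.imwrite('pics/w11b.png',cv2.resize(d['img'][100:350,130:400],(756,700))[:600])
d=grab('scene','s11'); cv2.imwrite('pics/s11b.png',cv2.resize(d['img'][140:230,140:260],(800,600),interpolation=cv2.INTER_CUBIC))
E
python3 to.py .6055 -.2485 .1093 0 -.174 0
```

```text
clock: 28.15
position: [0.6049, -0.2481, 0.1198]
ee_rot: [-0.001, 0.088, 0.996, 0.002]
contact_force: [-0.8, 1.1, -1.0]
width: 0.059
[ 0.60511874 -0.24817266  0.12014923]
slide [ 0.002 -0.002 -0.074] twist [-0.0004 -0.0002  0.0004] deg 0.2
ik [-0.5   0.48  1.5  -0.    1.16 -1.89] 4.893688539376019e-23
now [ 0.6052 -0.2482  0.1203] [-0.5   0.47  1.49  0.    1.19 -1.89] [-0.1  0.4 -1.4] 28.25
```

View pics/w11b.png

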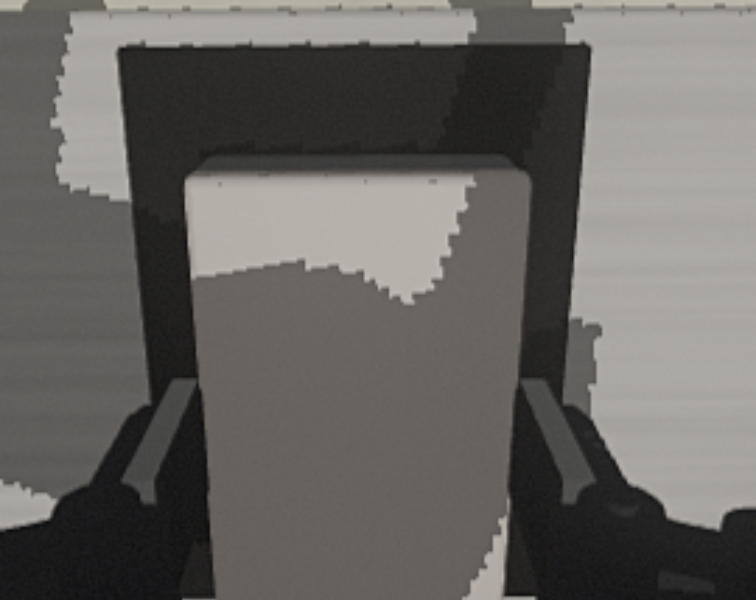

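View pics/s11b.png

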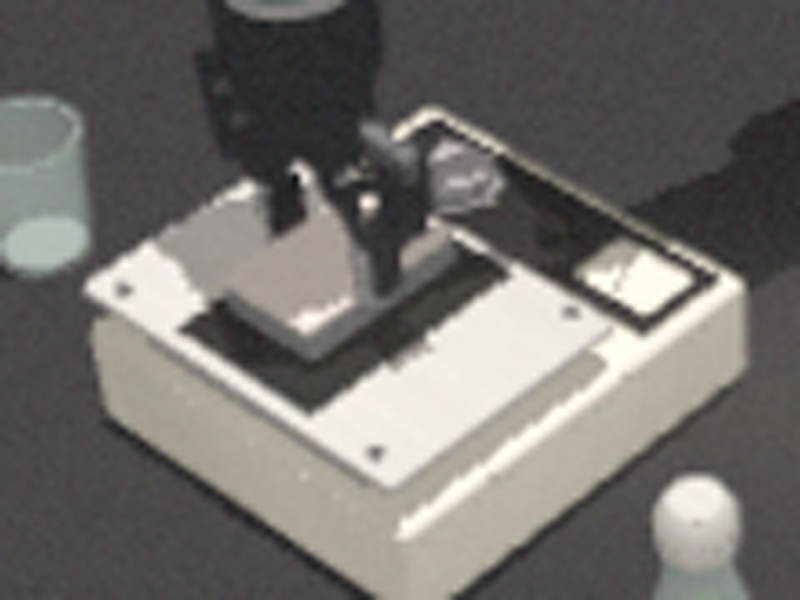

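```bash
python3 - <<'E'
from h import *
d=load('w11'); g=lambda a,b:(130+a/2.8-.3,100+b/2.8-.3)
ax=np.array([np.cos(np.radians(-9.95)),np.sin(np.radians(-9.95))]); ay=np.array([-ax[1],ax[0]])
p=np.mean([onz(d,*g(*q),.103) for q in [(118,46),(590,45)]],0)[:2]; b=np.mean([onz(d,*g(*q),.136) for q in [(185,178),(531,178)]],0)[:2]
B=[onz(d,*g(*q),.136) for q in [(185,178),(531,178)]]
print('gap',(b-p)@ax,'lat',(b-p)@ay,'boxyaw',np.degrees(np.arctan2(*(B[1]-B[0])[[1,0]]))-90,'padc',p+.068*ax,np.linalg.norm(B[1]-B[0]))
E
```

```text
gap 0.020097671348973185 lat 0.0006069474427658867 boxyaw -10.184160104683457 padc [ 0.60143294 -0.24770634] 0.05799481586708196
```

```bash
python3 -m creep '{"slide":[[0,0,-0.02],[0,0,-0.04],[0,0,-0.055],[0,0,-0.055]],"twist":[[0,0,0],[0,0,0],[0,0,0],[0,0,0]],"fingers":[-0.2,-0.2,-0.2,-0.2]}'; python3 -m creep '{"slide":[[0,0,-0.007],[0,0,-0.013],[0,0,-0.013]],"twist":[[0,0,0],[0,0,0],[0,0,0]],"fingers":[-0.2,-0.2,-0.2]}'
```

```text
clock: 28.65
position: [0.6051, -0.2482, 0.1122]
ee_rot: [-0.001, 0.088, 0.996, 0.001]
contact_force: [-0.6, 1.7, 0.2]
width: 0.0586
clock: 28.95
position: [0.6052, -0.2483, 0.1119]
ee_rot: [-0.0, 0.088, 0.996, 0.001]
contact_force: [-1.4, 1.4, 8.7]
width: 0.0589
```

```bash
python3 -m creep '{"slide":[[0,0,0.008],[0,0,0.008],[0,0,0.008],[0,0,0.008],[0,0,0.008],[0,0,0.008],[0,0,0.03],[0,0,0.08],[0,0,0.2],[0,0,0.4],[0,0,0.6]],"twist":[[0,0,0],[0,0,0],[0,0,0],[0,0,0],[0,0,0],[0,0,0],[0,0,0],[0,0,0],[0,0,0],[0,0,0],[0,0,0]],"fingers":[-0.2,0.5,0.7,0.8,0.8,0.8,0.8,0.8,0.8,0.8,0.8]}' 20; python3 - <<'E'
from h import *
d=grab('wrist','w12');print(telemetry.get_state()['position'])
cv2.imwrite('pics/w12b.png',d['img'])
cv2.imwrite('pics/w12sel.png',cv2.resize(d['img'][0:130,80:260],(800,578),interpolation=cv2.INTER_CUBIC))
E
```

```text
clock: 30.05
position: [0.6049, -0.2482, 0.2011]
ee_rot: [-0.001, 0.088, 0.996, 0.001]
contact_force: [0.1, 0.3, 0.8]
width: 0.0768
[ 0.6076621  -0.24957025  0.20753244]
```

View pics/w12b.png

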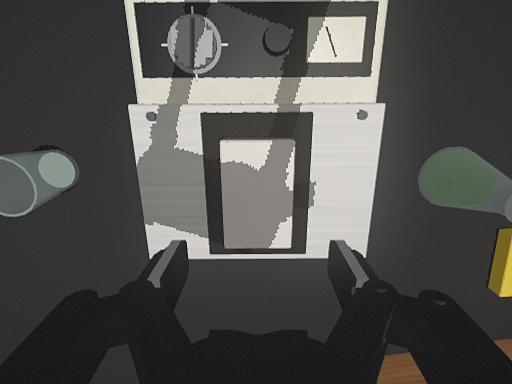

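View pics/w12sel.png

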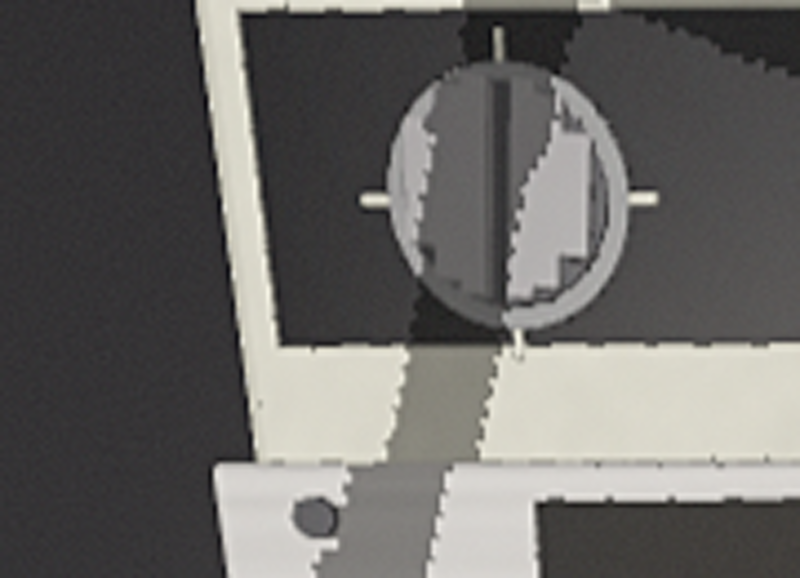

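```bash
python3 - <<'E'
from h import *
d=load('w12'); k=4.444; g=lambda a,b:(80+a/k-.4,b/k-.4)
A=onz(d,*g(502,75),.082);B=onz(d,*g(498,298),.082)
print('slot',A,B,'mid',(A+B)/2,'yaw',np.degrees(np.arctan2(*(B-A)[[1,0]])),np.linalg.norm(A-B))
c=[onz(d,*g(*q),.082) for q in [(388,195),(628,195),(507,60),(507,328)]]; print(np.round(c,4))
print('ctr lr',(c[0]+c[1])/2,'ud',(c[2]+c[3])/2)
t=[onz(d,*g(*q),.07) for q in [(362,200),(656,199),(499,30),(519,352)]]; print('ticks',np.round(t,4),(t[0]+t[1])/2,(t[2]+t[3])/2)
ax=np.array([np.cos(np.radians(-9.95)),np.sin(np.radians(-9.95))]); ay=np.array([-ax[1],ax[0]])
print('from pad',np.array([.6014,-.2476])-.125*ax-.055*ay)
# box on pad
P=cloud(d); 
for nm,qs,z in [('pad',[(201,112),(313,112),(306,254),(210,254)],.103),('box',[(221,139),(295,139),(291,249),(224,249)],.125)]:
    C=np.array([onz(d,*q,z) for q in qs]); print(nm,C.mean(0).round(4), np.degrees(np.arctan2(*((C[2]+C[3]-C[0]-C[1])[[1,0]]))).round(2))
E
python3 to.py .425 .0128 .22 0 0 0 | tail -1
```

```text
slot [ 0.45065473 -0.27478306  0.082     ] [ 0.48765767 -0.28501067  0.082     ] mid [ 0.4691562  -0.27989686  0.082     ] yaw -15.450795690853715 0.03839037943909196
[[ 0.4663 -0.3013  0.082 ]
 [ 0.4744 -0.2559  0.082 ]
 [ 0.4484 -0.2733  0.082 ]
 [ 0.4933 -0.2846  0.082 ]]
ctr lr [ 0.47038344 -0.27861186  0.082     ] ud [ 0.47085337 -0.27893575  0.082     ]
ticks [[ 0.4635 -0.3097  0.07  ]
 [ 0.4737 -0.2515  0.07  ]
 [ 0.4396 -0.2753  0.07  ]
 [ 0.4966 -0.2856  0.07  ]] [ 0.46856214 -0.28062771  0.07      ] [ 0.46810121 -0.28044492  0.07      ]
from pad [ 0.46877676 -0.28017415]
pad [ 0.6015 -0.2469  0.103 ] -9.76
box [ 0.6024 -0.247   0.125 ] -10.38
now [ 0.6077 -0.2496  0.2075] [-0.5   0.41  1.36  0.    1.36 -1.89] [ 1.5 -1.1  4.1] 30.1
```

```bash
python3 -m creep '{"slide":[[0,0,0.2],[-0.2,0.25,0.25],[-0.35,0.5,0.25],[-0.5,0.75,0.25],[-0.61,0.88,0.25]],"twist":[[0,0,0],[0,0,-0.015],[0,0,-0.03],[0,0,-0.042],[0,0,-0.042]],"fingers":[0.8,0.8,0.8,0.8,0.8]}' 20;  python3 -m creep '{"slide":[[-0.2,0.25,0],[-0.35,0.5,0],[-0.5,0.75,0],[-0.61,0.88,0],[-0.61,0.88,0],[-0.61,0.88,0]],"twist":[[0,0,0],[0,0,0],[0,0,0],[0,0,0],[0,0,0],[0,0,0]],"fingers":[0.4,0.4,0.4,0.4,0.4,0.4]}' 20; python3 - <<'E'
from h import *
d=grab('wrist','w13');P=cloud(d);print(telemetry.get_state()['position'],telemetry.get_state()['ee_rot'])
cv2.imwrite('pics/w13b.png',d['img'])
for n,z in [('h',.162),('s',.09)]:
    m=(abs(P[...,2]-z)<.006)&(abs(P[...,0]-.425)<.05)&(abs(P[...,1]-.013)<.05)&(d['depth']>0)
    k,l,st,c=cv2.connectedComponentsWithStats(m.astype(np.uint8)); 
    if k<2: continue
    i=1+st[1:,4].argmax(); q=P[l==i]; r=cv2.minAreaRect(q[:,:2].astype(np.float32)); print(n,st[i],np.round(r[0],4),np.round(r[1],4),r[2],q[:,2].mean())
E
```

```text
clock: 30.6
position: [0.5118, -0.1136, 0.2384]
ee_rot: [-0.001, 0.218, 0.976, 0.002]
contact_force: [0.6, -0.2, -0.6]
width: 0.0768
clock: 31.2
position: [0.4225, 0.0158, 0.2383]
ee_rot: [0.001, 0.218, 0.976, 0.001]
contact_force: [0.2, 0.4, 0.3]
width: 0.0599
[0.42295052 0.01528418 0.23812426] [5.09940096e-04 2.18229031e-01 9.75896583e-01 1.29973772e-03]
h [241 188  31  31 894] [0.4256 0.0135] [0.0263 0.0267] 62.48297882080078 0.1614993473399843
s [ 224  151   62   60 1869] [0.4253 0.0127] [0.06   0.0603] 73.12373352050781 0.08999747058638417
```

View pics/w13b.png

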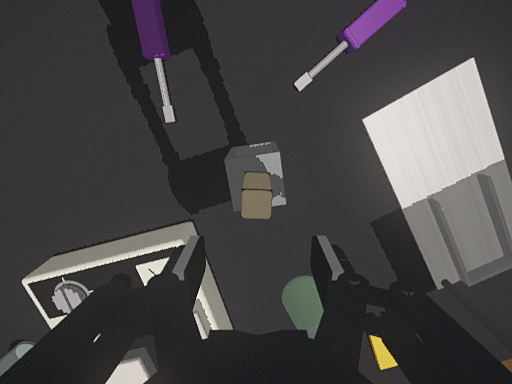

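```bash
python3 -m creep '{"slide":[[0.017,-0.013,-0.2],[0.017,-0.013,-0.45],[0.017,-0.013,-0.7],[0.017,-0.013,-0.88],[0.017,-0.013,-0.88],[0.017,-0.013,-0.88]],"twist":[[0,0,-0.002],[0,0,-0.002],[0,0,-0.002],[0,0,-0.002],[0,0,-0.002],[0,0,-0.002]],"fingers":[0.4,0.4,0.4,0.4,0.4,0.4]}' 60; python3 -m creep '{"slide":[[0,0,0],[0,0,0],[0,0,0],[0,0,0],[0,0,0],[0,0,0]],"twist":[[0,0,0],[0,0,0],[0,0,0],[0,0,0],[0,0,0],[0,0,0]],"fingers":[-0.2,-0.6,-1,-1,-1,-1]}' 60
```

```text
clock: 31.85
position: [0.4257, 0.013, 0.1056]
ee_rot: [-0.001, 0.225, 0.974, 0.001]
contact_force: [0.2, 0.1, 0.7]
width: 0.06
clock: 32.45
position: [0.426, 0.0135, 0.107]
ee_rot: [0.001, 0.224, 0.975, 0.001]
contact_force: [0.3, -0.4, 6.8]
width: 0.0252
```

```bash
python3 -m creep '{"slide":[[0,0,0.05],[0,0,0.2],[0,0,0.4],[0,0,0.6],[0,0,0.8],[0,0,0.93],[0,0,0.93]],"twist":[[0,0,0],[0,0,0],[0,0,0],[0,0,0],[0,0,0],[0,0,0],[0,0,0]],"fingers":[-1,-1,-1,-1,-1,-1,-1]}' 80; python3 - <<'E'
from h import *
d=grab('scene','s14');p=telemetry.get_state()['position'];print(p,telemetry.get_state()['ee_rot'])
u,v=proj(d,p+[0,0,-.05]);print(u,v)
u,v=int(u),int(v);cv2.imwrite('pics/s14b.png',cv2.resize(d['img'][v-45:v+45,u-60:u+60],(800,600),interpolation=cv2.INTER_CUBIC))
d=grab('wrist','w14');cv2.imwrite('pics/w14b.png',d['img'])
E
```

```text
clock: 33.15
position: [0.4262, 0.0137, 0.248]
ee_rot: [0.003, 0.224, 0.974, 0.002]
contact_force: [0.7, 0.2, -1.9]
width: 0.0254
[0.42498732 0.01389354 0.24601902] [7.31190261e-04 2.24404892e-01 9.74494241e-01 1.69795887e-03]
288.70325471658674 157.7810653197283
```

View pics/s14b.png

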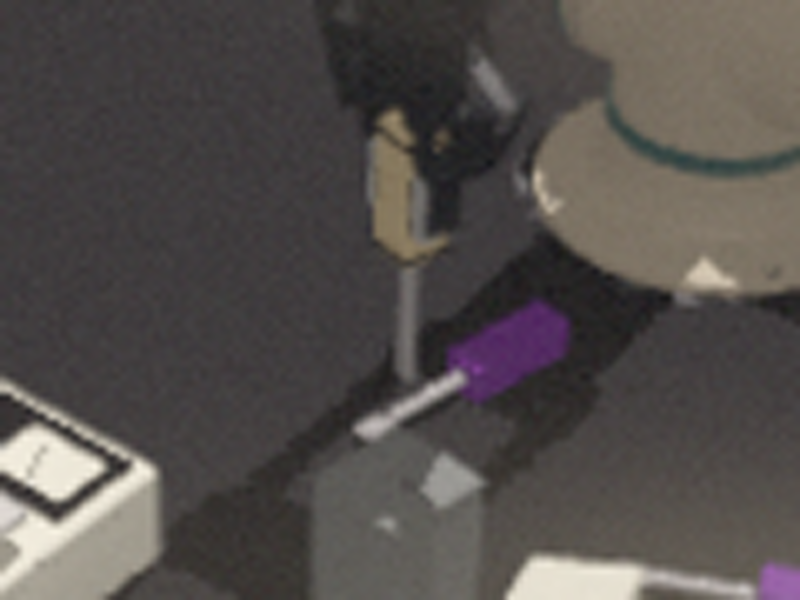

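View pics/w14b.png

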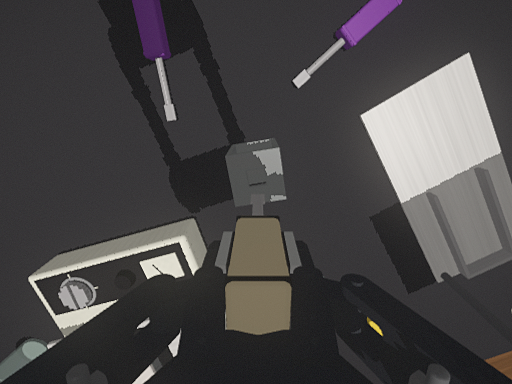

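```bash
python3 - <<'E'
from h import *
d=load('w14');p=np.array([0.42498732,0.01389354,0.24601902]);print([np.round(proj(d,p+[0,0,-z]),0) for z in (.017,.072,.092)])
a=cv2.resize(d['img'][160:225,225:290],(600,600),interpolation=cv2.INTER_CUBIC)
cv2.imwrite('pics/w14c.png',np.clip(a.astype(float)*2,0,255).astype(np.uint8))
s=load('s14');print([np.round(proj(s,p+[0,0,-z]),0) for z in (.017,.072,.092)])
u,v=[int(x) for x in proj(s,p+[0,0,-.082])]
a=cv2.resize(s['img'][v-20:v+20,u-20:u+20],(600,600),interpolation=cv2.INTER_CUBIC)
cv2.imwrite('pics/s14c.png',np.clip(a.astype(float)*1.6,0,255).astype(np.uint8))
D=s['depth'][v-14:v+14,u-8:u+9]; print((D*1000).astype(int))
E
```

```text
[array([257., 232.]), array([257., 202.]), array([257., 194.])]
[array([289., 149.]), array([288., 163.]), array([288., 168.])]
[[1770 1776    0 1776 1775 1780 1777 1380 1381 1379 1385 1388 1771 1771
  1781 1780 1780]
 [1778 1772 1770 1764 1773 1780 1771 1766 1385 1398 1399 1771 1767 1765
  1767 1779 1771]
 [1768 1763 1773 1763 1767 1766 1763 1775 1403 1404 1405 1770 1763 1765
  1769 1763 1768]
 [1756 1766 1762 1759 1766 1759 1762 1768 1405 1411 1753 1754 1760 1763
     0 1767 1760]
 [1759 1766 1755 1757 1758 1753 1766 1758 1407 1405 1754 1750 1759 1754
  1763 1750 1753]
 [1741 1751 1747 1750 1755 1759 1754 1753 1405 1409 1747 1756 1750 1762
  1747 1760 1756]
 [1744 1745 1740 1742 1752 1751 1751 1747 1419 1414 1743 1741 1745 1754
  1747 1738 1744]
 [1743 1745 1742 1743 1746 1742 1739 1736 1417 1413 1744 1744 1743 1733
  1740 1743 1746]
 [1733 1732 1732 1736 1739 1728 1741 1739 1415 1420 1741 1734 1729 1743
  1739 1735 1732]
 [1731 1736 1732 1738 1731 1743 1736 1729 1422 1424 1736 1730 1728 1730
  1733 1735 1736]
 [1725 1727 1727 1735 1736 1730 1728 1429 1421 1426 1736 1726 1730 1732

[... 848 characters left out ...]
9 1680 1684 1683 1681 1681    0 1659 1654 1657 1663
  1667 1685 1679]
 [1678 1685 1685 1672 1677 1680 1679 1675 1645 1644 1654 1646 1658 1675
  1687 1682 1678]
 [1684 1677 1670 1671 1671 1679 1670 1645 1649 1648 1656 1676 1669 1676
  1673 1681 1674]
 [1670 1679 1677 1674 1648 1646 1639 1645 1651 1662 1677 1673 1672 1677
  1675 1674 1666]
 [1663 1672 1641 1649 1642 1641 1646 1644 1668 1657 1663 1666 1670 1670
  1662 1666 1663]
 [1667 1639 1640 1646 1648 1640 1521 1525 1523 1662 1664 1662 1664 1660
  1659 1660 1663]
 [1664 1658 1644    0 1640 1519 1514 1515 1518 1517 1646 1651 1654 1656
  1662 1657 1657]
 [1659 1658 1653 1511 1514 1516 1509 1514 1516 1514 1512 1507 1654 1645
  1654 1651 1656]]
```

View pics/w14c.png

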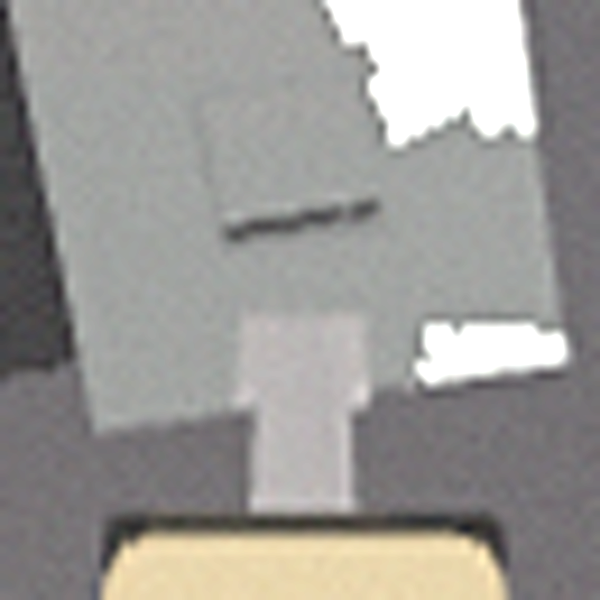

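View pics/s14c.png

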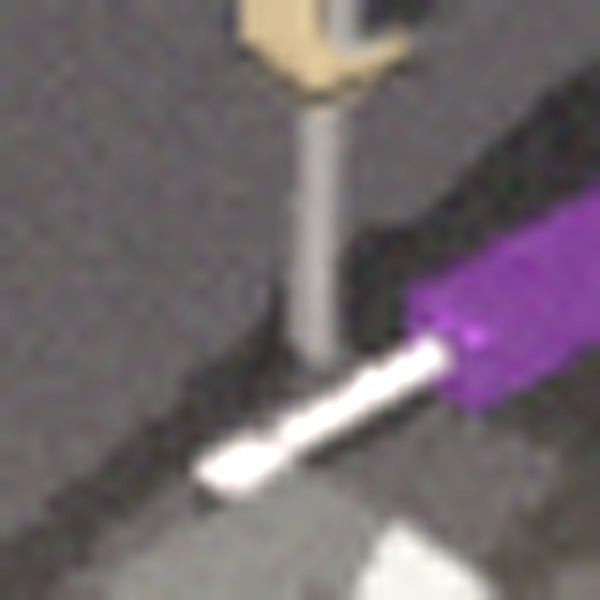

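```bash
python3 -m creep '{"slide":[[0,-0.15,0],[0.05,-0.35,0],[0.1,-0.55,0],[0.13,-0.75,0],[0.15,-0.98,0]],"twist":[[0,0,-0.02],[0,0,-0.043],[0,0,-0.066],[0,0,-0.088],[0,0,-0.11]],"fingers":[-1,-1,-1,-1,-1]}' 80;python3 -m creep '{"slide":[[0,-0.2,0],[0.05,-0.4,0],[0.1,-0.6,0],[0.14,-0.8,0],[0.14,-0.98,-0.05],[0.14,-0.98,-0.1],[0.14,-0.98,-0.1]],"twist":[[0,0,-0.022],[0,0,-0.044],[0,0,-0.066],[0,0,-0.088],[0,0,-0.111],[0,0,-0.111],[0,0,-0.111]],"fingers":[-1,-1,-1,-1,-1,-1,-1]}'; python3 - <<'E'
from h import *
s=telemetry.get_state();print(s['position'],s['ee_rot'],s['qpos'])
d=grab('wrist','w15');cv2.imwrite('pics/w15b.png',d['img'])
p=s['position'];u,v=[int(x) for x in proj(d,[.4688,-.280,.09])];print(u,v,proj(d,p-[0,0,.092]))
cv2.imwrite('pics/w15c.png',cv2.resize(d['img'][v-60:v+50,u-70:u+70],(764,600),interpolation=cv2.INTER_CUBIC)); print(v-60,u-70)
E
```

```text
clock: 33.75
position: [0.4462, -0.1335, 0.2429]
ee_rot: [-0.002, 0.543, 0.839, 0.002]
contact_force: [1.0, 0.4, -1.5]
width: 0.0253
clock: 34.45
position: [0.4664, -0.2791, 0.2268]
ee_rot: [-0.003, 0.796, 0.605, 0.001]
contact_force: [-0.2, 0.7, -1.8]
width: 0.0252
[ 0.46641775 -0.27909713  0.22675226] [-0.00310467  0.79601506  0.60526804  0.00099386] [-0.66960591  0.233989    1.57511107  0.00356425  1.33801482 -0.39985455]
260 182 (np.float64(257.47748022153854), np.float64(196.0959885361568))
122 190
```

View pics/w15b.png

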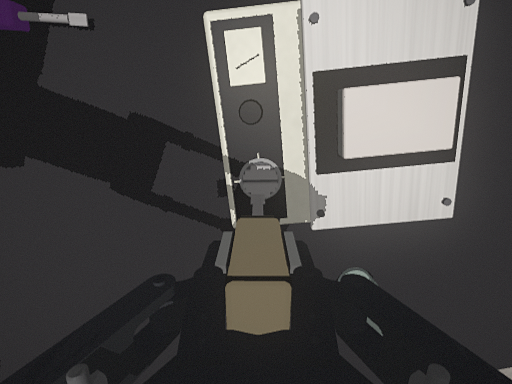

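View pics/w15c.png

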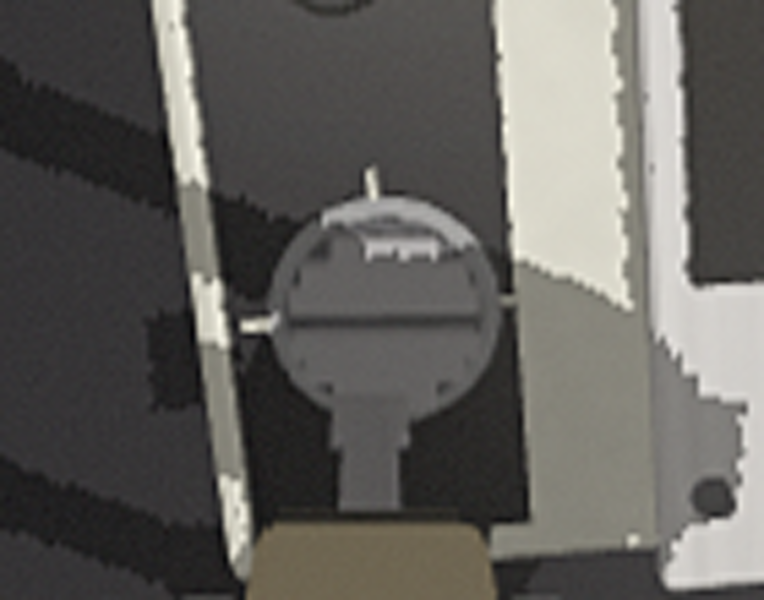

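```bash
python3 - <<'E'
from h import *
from scipy.spatial.transform import Rotation as R
d=load('w15'); k=764/140; g=lambda a,b:(190+a/k-.4,122+b/k-.4)
s=telemetry.get_state(); M=R.from_quat(s['ee_rot'][[1,2,3,0]]).as_matrix(); tip=s['position']+.092*M[:,2]; print('pos',s['position'],'tip',tip,'tooly yaw',np.degrees(np.arctan2(M[1,1],M[0,1])),M[:,2])
A=onz(d,*g(285,321),.082);B=onz(d,*g(482,319),.082); print(A,B,'yaw',np.degrees(np.arctan2(*(B-A)[[1,0]])),'mid',(A+B)/2)
# zoomed intensities: dark line rows
G=cv2.cvtColor(d['img'],cv2.COLOR_BGR2GRAY).astype(float)
us=np.arange(244,277); vs=[]
for u in us:
    col=G[174:187,u]; w=np.clip(np.median(col)-8-col,0,None); vs.append((w*np.arange(174,187)).sum()/max(w.sum(),1e-6))
vs=np.array(vs); ok=vs>100; pl=np.polyfit(us[ok],vs[ok],1); print(vs.round(1),pl)
a=onz(d,244,np.polyval(pl,244),.082);b=onz(d,276,np.polyval(pl,276),.082); print('fit yaw',np.degrees(np.arctan2(*(b-a)[[1,0]])),a,b)
# blade tip pixel at known depth
q=onz(d,*g(371,394),tip[2]); print('tip from pixel',q)
E
```

```text
pos [ 0.46682386 -0.27878462  0.22779273] tip [ 0.46675163 -0.27831562  0.13579395] tooly yaw -15.458428059157972 [-7.85042484e-04  5.09786399e-03 -9.99986698e-01]
[ 0.44996167 -0.27413432  0.082     ] [ 0.48782431 -0.28420116  0.082     ] yaw -14.889223488614498 mid [ 0.46889299 -0.27916774  0.082     ]
[179.9 180.8 180.8 180.8 180.7 180.7 180.8 180.7 180.8 180.7 180.7 180.8
 180.8 180.8 180.8 180.8 180.6 180.5 180.6 180.5 180.5 180.5 180.6 180.6
 180.6 180.6 180.6 180.4 180.4 180.5 180.5 180.5 180. ] [-1.01947718e-02  1.83245084e+02]
fit yaw -14.886221807342903 [ 0.45213103 -0.27512699  0.082     ] [ 0.48570787 -0.28405245  0.082     ]
tip from pixel [ 0.46718803 -0.27669987  0.13579395]
```

```bash
python3 -m creep '{"slide":[[0.014,-0.012,-0.1],[0.014,-0.012,-0.2],[0.014,-0.012,-0.3],[0.014,-0.012,-0.3],[0.014,-0.012,-0.3]],"twist":[[0,0,0],[0,0,0],[0,0,0],[0,0,0],[0,0,0]],"fingers":[-1,-1,-1,-1,-1]}'; python3 - <<'E'
from h import *
from scipy.spatial.transform import Rotation as R
d=grab('wrist','w16'); s=telemetry.get_state(); M=R.from_quat(s['ee_rot'][[1,2,3,0]]).as_matrix(); tip=s['position']+.092*M[:,2]; print('pos',s['position'],'tip',tip,'tooly yaw',np.degrees(np.arctan2(M[1,1],M[0,1])),M[:,2])
u,v=[int(x) for x in proj(d,tip)];print(proj(d,tip),proj(d,[.4689,-.2797,.082]))
cv2.imwrite('pics/w16c.png',np.clip(cv2.resize(d['img'][v-30:v+30,u-40:u+40],(800,600),interpolation=cv2.INTER_CUBIC)*1.5,0,255).astype(np.uint8)); print(v-30,u-40)
E
```

```text
clock: 35.0
position: [0.4702, -0.281, 0.1852]
ee_rot: [0.0, 0.796, 0.606, 0.002]
contact_force: [-0.4, -0.6, -0.9]
width: 0.0249
pos [ 0.47054621 -0.28146955  0.18572184] tip [ 0.47090638 -0.28139988  0.09372257] tooly yaw -15.433524013662808 [ 3.91489191e-03  7.57273488e-04 -9.99992050e-01]
(np.float64(257.79646459435304), np.float64(196.24597976558027)) (np.float64(255.21474638198697), np.float64(191.1598130448814))
166 217
```

View pics/w16c.png

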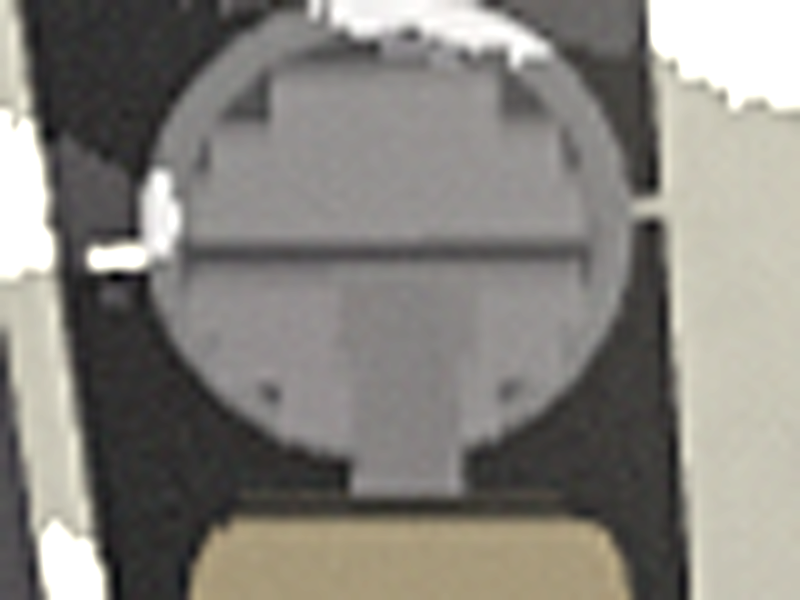

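```bash
python3 - <<'E'
from h import *
d=load('w16')
print('tip',onz(d,257.6,195.0,.0937)); 
for v in (190,191,192,192.7,193.5,194.5): print(v,onz(d,255.5,v,.082))
G=cv2.cvtColor(d['img'],cv2.COLOR_BGR2GRAY)
for u in (238,242,246,262,268,272): print(u,G[184:200,u])
print('tipcol',[ (u,G[188:204,u].tolist()) for u in (252,255,258,261,264)])
print('discedge',G[188,225:240],G[188,272:285])
s=telemetry.get_state();print(s['position'])
E
```

```text
tip [ 0.471049   -0.28022033  0.0937    ]
190 [ 0.46946532 -0.27867174  0.082     ]
191 [ 0.46920075 -0.27961996  0.082     ]
192 [ 0.46893557 -0.28057038  0.082     ]
192.7 [ 0.46874958 -0.28123699  0.082     ]
193.5 [ 0.46853664 -0.28200016  0.082     ]
194.5 [ 0.46826991 -0.28295613  0.082     ]
238 [97 95 97 94 98 94 69 47 69 86 92 94 95 96 97 88]
242 [98 97 97 97 97 95 70 52 67 86 90 94 96 94 96 95]
246 [95 96 97 98 98 96 70 49 69 85 90 96 96 98 96 97]
262 [ 97  99  98  97 101  90  66  52  80  92  91  90  90  90  89  90]
268 [100  99 100  99 100  92  67  55  80  91  92  97 100  96  99  97]
272 [ 99  97 100  99 101  91  68  57  80  90  94  97 101  99  99  97]
tipcol [(252, [98, 96, 72, 52, 76, 89, 87, 87, 87, 88, 88, 89, 86, 88, 88, 92]), (255, [99, 96, 73, 52, 77, 91, 86, 87, 88, 89, 87, 86, 88, 87, 88, 88]), (258, [99, 98, 70, 50, 78, 90, 87, 87, 88, 87, 89, 87, 89, 88, 86, 87]), (261, [98, 91, 64, 54, 80, 91, 91, 90, 89, 90, 89, 89, 89, 88, 87, 87]), (264, [100, 92, 66, 56, 80, 90, 92, 92, 93, 93, 93, 91, 92, 92, 94, 96])]
discedge [ 55  52  54  52  52  40 126 159 160 171  91  94 101  98  98] [101 102 104  93  83  90  93  93  65  38  25  88 131]
[ 0.47054621 -0.28146955  0.18572184]
```

```bash
python3 -m creep '{"slide":[[-0.013,0,-0.03],[-0.013,0,-0.06],[-0.013,0,-0.075],[-0.013,0,-0.085],[-0.013,0,-0.085]],"twist":[[0,0,0],[0,0,0],[0,0,0],[0,0,0],[0,0,0]],"fingers":[-1,-1,-1,-1,-1]}'; python3 - <<'E'
from h import *
from scipy.spatial.transform import Rotation as R
s=telemetry.get_state(); M=R.from_quat(s['ee_rot'][[1,2,3,0]]).as_matrix(); print('tip',s['position']+.092*M[:,2],s['contact_force'],M[:,2])
E
```

```text
clock: 35.55
position: [0.4681, -0.282, 0.1719]
ee_rot: [0.0, 0.796, 0.605, 0.002]
contact_force: [-0.6, -0.5, -0.8]
width: 0.0251
tip [ 0.46833386 -0.28180772  0.07992824] [-0.59886111 -0.46986149 -0.7678506 ] [ 0.00267576  0.00154867 -0.99999522]
```

```bash
python3 -m creep '{"slide":[[0,0,-0.01],[0,0,-0.02],[0,0,-0.02]],"twist":[[0,0,0],[0,0,0],[0,0,0]],"fingers":[-1,-1,-1]}'; python3 - <<'E'
from h import *
from scipy.spatial.transform import Rotation as R
d=grab('wrist','w17'); s=telemetry.get_state(); M=R.from_quat(s['ee_rot'][[1,2,3,0]]).as_matrix(); tip=s['position']+.092*M[:,2]; print('tip',tip,s['contact_force'],s['moment'])
u,v=[int(x) for x in proj(d,tip)];
cv2.imwrite('pics/w17c.png',np.clip(cv2.resize(d['img'][v-30:v+30,u-40:u+40],(800,600),interpolation=cv2.INTER_CUBIC)*1.5,0,255).astype(np.uint8))
E
```

```text
clock: 35.85
position: [0.4681, -0.2819, 0.169]
ee_rot: [0.0, 0.796, 0.605, 0.002]
contact_force: [-0.3, -1.0, -1.5]
width: 0.0252
tip [ 0.46845532 -0.28182322  0.07709401] [-1.12308047  0.14096952 -1.52824189] [-0.01605638  0.0245838   0.02336801]
```

View pics/w17c.png

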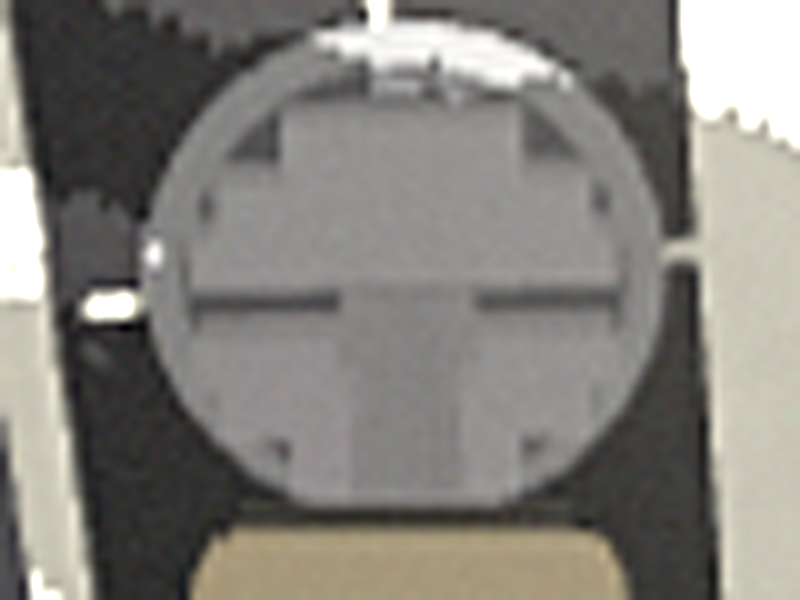

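```bash
python3 -m creep '{"slide":[[0,0,0],[0,0,0],[0,0,0],[0,0,0],[0,0,0],[0,0,0],[0,0,0],[0,0,0],[0,0,0]],"twist":[[0,0,-0.015],[0,0,-0.03],[0,0,-0.045],[0,0,-0.06],[0,0,-0.075],[0,0,-0.09],[0,0,-0.105],[0,0,-0.12],[0,0,-0.12]],"fingers":[-1,-1,-1,-1,-1,-1,-1,-1,-1]}' 100; python3 - <<'E'
from h import *
from scipy.spatial.transform import Rotation as R
s=telemetry.get_state(); M=R.from_quat(s['ee_rot'][[1,2,3,0]]).as_matrix(); tip=s['position']+.092*M[:,2]; print('tip',tip,s['contact_force'],s['moment'],'blade yaw',np.degrees(np.arctan2(M[1,1],M[0,1])),s['qpos'])
d=grab('wrist','w18')
u,v=[int(x) for x in proj(d,tip)];
cv2.imwrite('pics/w18c.png',np.clip(cv2.resize(d['img'][v-30:v+30,u-40:u+40],(800,600),interpolation=cv2.INTER_CUBIC)*1.5,0,255).astype(np.uint8))
E
```

```text
clock: 36.8
position: [0.4683, -0.2817, 0.1692]
ee_rot: [0.001, 0.963, 0.27, 0.001]
contact_force: [-0.0, 0.5, -1.7]
width: 0.025
tip [ 0.46857192 -0.28172737  0.07721528] [-0.02535683  0.47935401 -1.67414381] [0.19616083 0.0096796  0.042298  ] blade yaw -58.68875963061189 [-6.69841750e-01  2.74259787e-01  1.66832779e+00  1.56948848e-03
  1.19614688e+00  3.53895511e-01]
```

View pics/w18c.png

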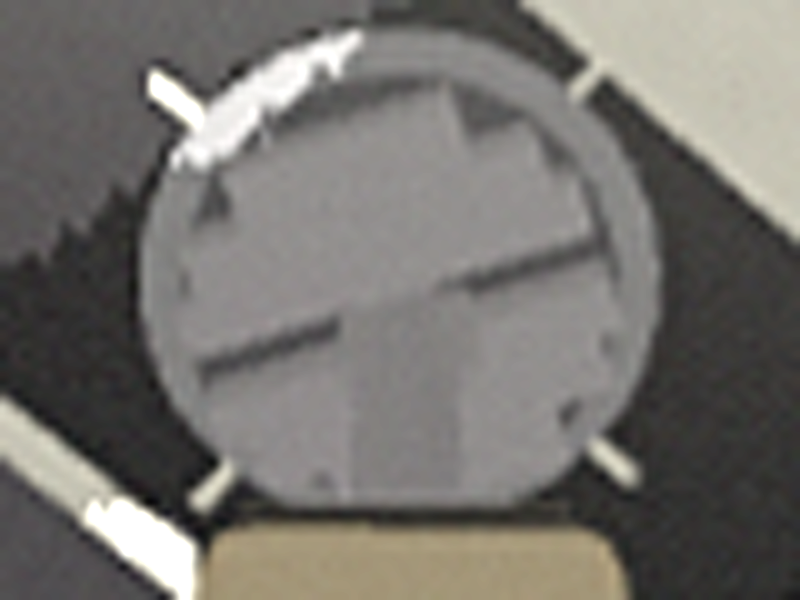

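```bash
python3 -m creep '{"slide":[[0,0,0],[0,0,0],[0,0,0],[0,0,0],[0,0,0],[0,0,0],[0,0,0],[0,0,0],[0,0,0],[0,0,0],[0,0,0],[0,0,0],[0,0,0]],"twist":[[0,0,-0.015],[0,0,-0.03],[0,0,-0.045],[0,0,-0.06],[0,0,-0.075],[0,0,-0.09],[0,0,-0.105],[0,0,-0.12],[0,0,-0.135],[0,0,-0.145],[0,0,-0.153],[0,0,-0.16],[0,0,-0.16]],"fingers":[-1,-1,-1,-1,-1,-1,-1,-1,-1,-1,-1,-1,-1]}' 100; cat > look.py <<'E'
import sys
from h import *
from scipy.spatial.transform import Rotation as R
t=sys.argv[1]
s=telemetry.get_state(); M=R.from_quat(s['ee_rot'][[1,2,3,0]]).as_matrix(); tip=s['position']+.092*M[:,2]; print('tip',tip,s['contact_force'],s['moment'],'blade yaw',np.degrees(np.arctan2(M[1,1],M[0,1])),s['qpos'].round(2))
d=grab('wrist',t)
u,v=[int(x) for x in proj(d,[.4689,-.2805,.082])]
cv2.imwrite(f'pics/{t}c.png',np.clip(cv2.resize(d['img'][v-30:v+30,u-40:u+40],(800,600),interpolation=cv2.INTER_CUBIC)*1.5,0,255).astype(np.uint8)); print('origin',u-40,v-30)
E
python3 look.py w19
```

```text
clock: 38.15
position: [0.4679, -0.2816, 0.1692]
ee_rot: [0.001, 0.974, -0.227, 0.0]
contact_force: [-0.8, 1.1, -0.1]
width: 0.0251
tip [ 0.46783326 -0.28178329  0.0771735 ] [-0.80763585  1.07431355 -0.07187097] [0.35948301 0.15615051 0.11861973] blade yaw -116.20235603752347 [-0.67  0.27  1.67 -0.    1.2   1.36]
origin 216 166
```

View pics/w19c.png

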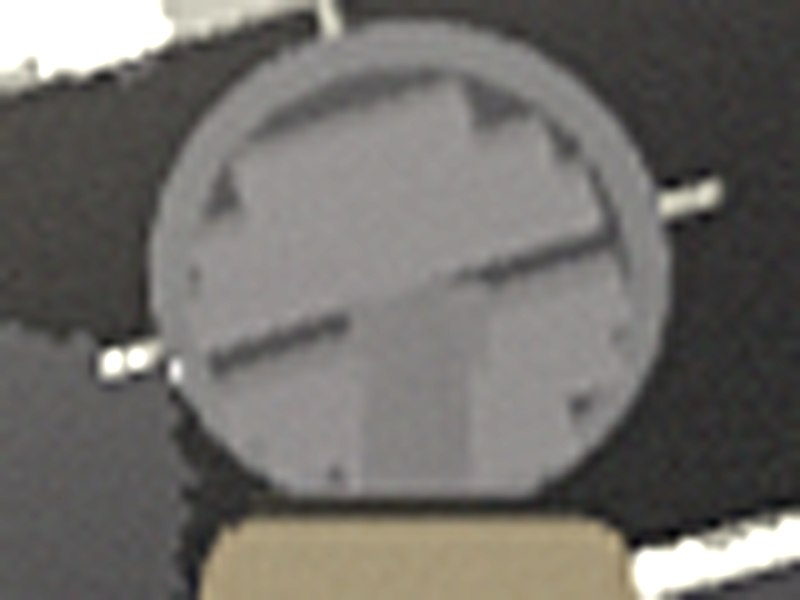

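```bash
python3 -m creep '{"slide":[[0,0,0],[0,0,0],[0,0,0],[0,0,0]],"twist":[[0,0,-0.004],[0,0,-0.008],[0,0,-0.01],[0,0,-0.01]],"fingers":[-1,-1,-1,-1]}' 100;python3 look.py w20
```

```text
clock: 38.6
position: [0.4679, -0.2816, 0.1692]
ee_rot: [0.001, 0.966, -0.258, 0.0]
contact_force: [-1.2, 2.0, 0.6]
width: 0.025
tip [ 0.46791259 -0.28188652  0.07715687] [-1.22055316  2.00523196  0.55027049] [0.57471106 0.3774757  0.11410992] blade yaw -119.90871767902684 [-0.67  0.27  1.67 -0.    1.2   1.43]
origin 216 167
```

View pics/w20c.png

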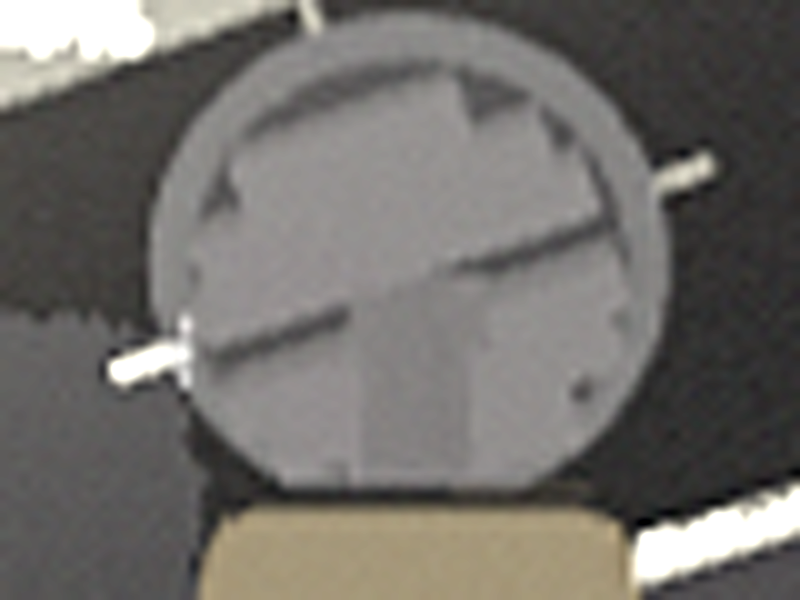

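```bash
cat > slot.py <<'E'
import sys
from h import *
def slot(t,pts,org):
    d=load(t); g=lambda a,b:(org[0]+a/10-.45,org[1]+b/10-.45)
    A,B=[onz(d,*g(*q),.082) for q in pts]; return np.degrees(np.arctan2(*(B-A)[[1,0]])),(A+B)/2
print(slot('w19',[(215,365),(605,243)],(216,166)),slot('w20',[(205,355),(605,225)],(216,167)))
E
python3 slot.py
```

```text
(np.float64(-98.00163955144023), array([ 0.46966094, -0.28073513,  0.082     ])) (np.float64(-101.0578950707622), array([ 0.47035187, -0.28069669,  0.082     ]))
```

```bash
python3 -m creep '{"slide":[[0,0,0],[0,0,0],[0,0,0]],"twist":[[0,0,-0.005],[0,0,-0.01],[0,0,-0.01]],"fingers":[-1,-1,-1]}' 100;python3 look.py w21
```

```text
clock: 38.95
position: [0.468, -0.2816, 0.1691]
ee_rot: [0.001, 0.958, -0.288, 0.0]
contact_force: [-1.8, 2.8, 0.3]
width: 0.0251
tip [ 0.46792907 -0.28188749  0.07711789] [-1.80357511  2.77084841  0.29746348] [0.60229965 0.38413282 0.09358685] blade yaw -123.48293941010151 [-0.67  0.28  1.67 -0.    1.2   1.49]
origin 216 167
```

View pics/w21c.png

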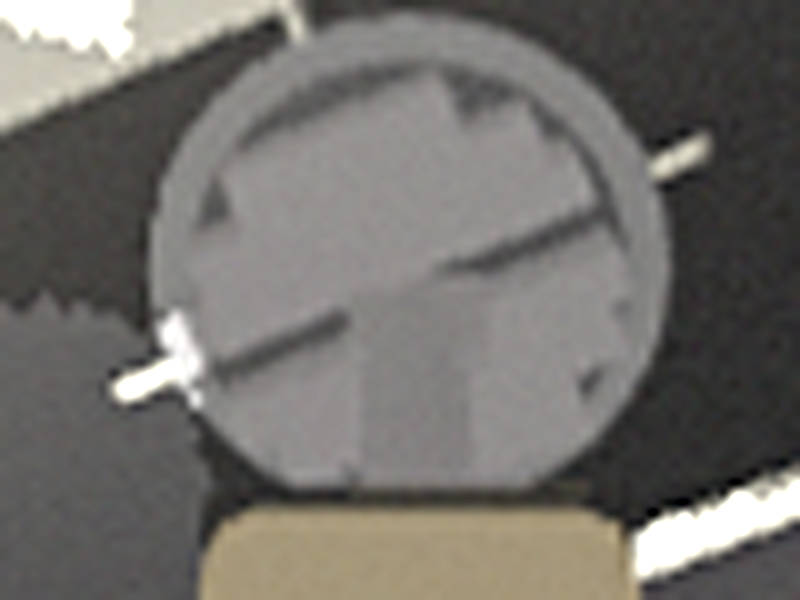

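```bash
python3 -m creep '{"slide":[[0,0,0],[0,0,0],[0,0,0],[0,0,0]],"twist":[[0,0,0.015],[0,0,0.03],[0,0,0.038],[0,0,0.038]],"fingers":[-1,-1,-1,-1]}' 100;python3 look.py w22
```

```text
clock: 39.4
position: [0.4681, -0.2823, 0.1691]
ee_rot: [0.002, 0.985, -0.172, 0.001]
contact_force: [-0.3, 0.4, -0.8]
width: 0.0248
tip [ 0.46819341 -0.28267045  0.07707572] [-0.26373797  0.44437744 -0.78457131] [0.31513319 0.40443119 0.01671143] blade yaw -109.80545418717912 [-0.67  0.27  1.67 -0.    1.2   1.25]
origin 215 167
```

View pics/w22c.png

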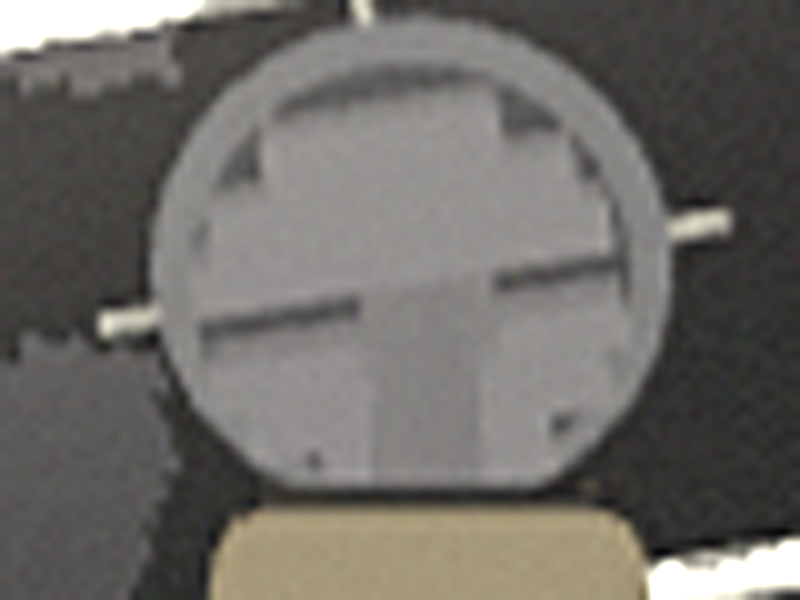

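```bash
python3 -m creep '{"slide":[[0,0,0.05],[0,0,0.15],[0,0,0.3],[0,0,0.47],[-0.05,0.2,0.47],[-0.1,0.45,0.47],[-0.14,0.7,0.47],[-0.14,0.97,0.47]],"twist":[[0,0,0],[0,0,0],[0,0,0],[0,0,0.008],[0,0,0.008],[0,0,0.008],[0,0,0.008],[0,0,0.008]],"fingers":[-1,-1,-1,-1,-1,-1,-1,-1]}' 80;python3 -m creep '{"slide":[[-0.05,0.25,0],[-0.1,0.5,0],[-0.14,0.75,0],[-0.15,0.99,0],[-0.15,0.99,0],[-0.15,0.99,0]],"twist":[[0,0,0],[0,0,0],[0,0,0],[0,0,0],[0,0,0],[0,0,0]],"fingers":[-1,-1,-1,-1,-1,-1]}'; python3 - <<'E'
from h import *
from scipy.spatial.transform import Rotation as R
d=grab('wrist','w23'); s=telemetry.get_state(); M=R.from_quat(s['ee_rot'][[1,2,3,0]]).as_matrix(); tip=s['position']+.092*M[:,2]; print('pos',s['position'],'tip',tip,'ty yaw',np.degrees(np.arctan2(M[1,1],M[0,1])),M[:,2],s['qpos'].round(2))
u,v=[int(x) for x in proj(d,tip)];print(proj(d,tip),proj(d,[.4253,.0127,.09]))
cv2.imwrite('pics/w23b.png',d['img'])
cv2.imwrite('pics/w23c.png',np.clip(cv2.resize(d['img'][v-50:v+25,u-50:u+50],(800,600),interpolation=cv2.INTER_CUBIC)*1.5,0,255).astype(np.uint8)); print(v-50,u-50)
E
```

```text
clock: 40.25
position: [0.4476, -0.1362, 0.2408]
ee_rot: [0.002, 0.989, -0.148, 0.003]
contact_force: [0.4, -0.2, -0.5]
width: 0.0248
clock: 40.85
position: [0.4257, 0.0122, 0.2406]
ee_rot: [0.002, 0.989, -0.146, 0.002]
contact_force: [-0.6, -0.7, -1.1]
width: 0.0249
pos [0.42571801 0.01150229 0.24042379] tip [0.42606045 0.01109744 0.14842532] ty yaw -106.91970573041934 [ 0.00372221 -0.00440062 -0.99998339] [-0.13  0.04  1.78 -0.    1.32  1.73]
(np.float64(259.042634798376), np.float64(195.44207561891258)) (np.float64(257.49069274446106), np.float64(179.93363687999206))
145 209
```

View pics/w23b.png

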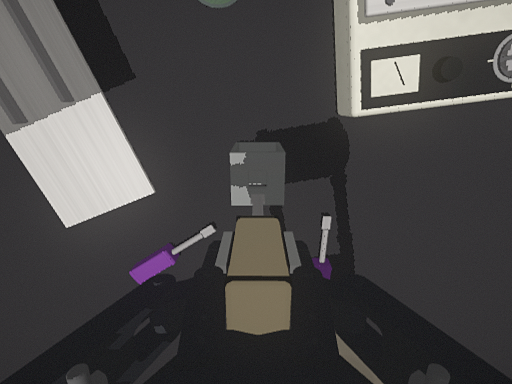

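View pics/w23c.png

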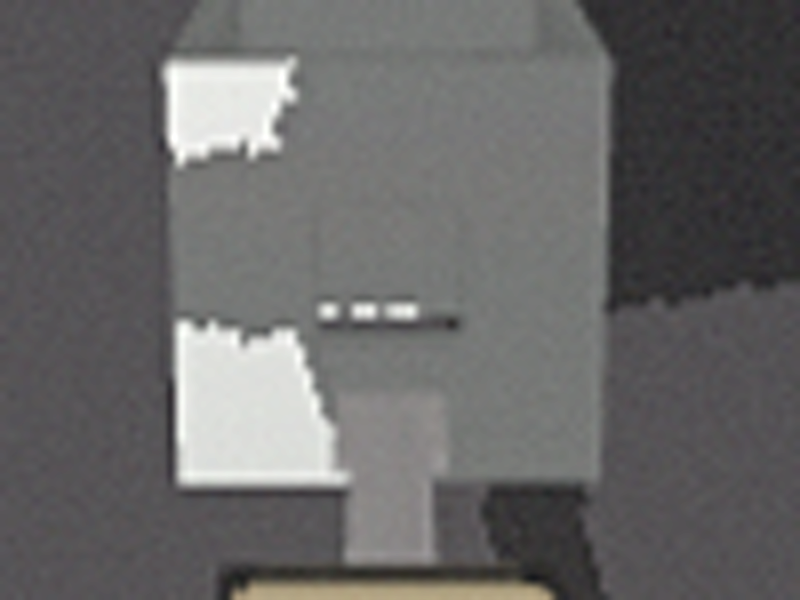

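```bash
python3 - <<'E'
from h import *
d=load('w23'); g=lambda a,b:(209+a/8-.45,145+b/8-.45)
print('hole',onz(d,*g(389,265),.09),'top face',np.mean([onz(d,*g(*q),.09) for q in [(165,60),(612,60),(600,485),(178,485)]],0)); print('tip',onz(d,*g(392,393),.1484))
E
python3 to.py .4253 .0127 .12 0 -2.95 0 | tail -1
```

```text
hole [0.42786983 0.01228442 0.09      ] top face [0.4259811  0.01288665 0.09      ]
tip [0.42804858 0.01190236 0.1484    ]
now [0.4257 0.0115 0.2404] [-0.13  0.04  1.78 -0.    1.32  1.73] [-0.6 -0.  -1.6] 40.9
```

```bash
python3 -m creep '{"slide":[[-0.007,0.009,-0.1],[-0.007,0.009,-0.2],[-0.007,0.009,-0.3],[-0.007,0.009,-0.38],[-0.007,0.009,-0.44],[-0.007,0.009,-0.5],[-0.007,0.009,-0.5]],"twist":[[0,0,0],[0,0,0],[0,0,0],[0,0,0],[0,0,0],[0,0,0],[0,0,0]],"fingers":[-1,-1,-1,-1,-1,-1,-1]}'; python3 - <<'E'
from h import *
d=grab('scene','s24');u,v=[int(x) for x in proj(d,[.4255,.0127,.12])]
cv2.imwrite('pics/s24.png',cv2.resize(d['img'][v-40:v+35,u-50:u+50],(800,600),interpolation=cv2.INTER_CUBIC))
E
```

```text
clock: 41.6
position: [0.4232, 0.0128, 0.1637]
ee_rot: [0.002, 0.989, -0.148, -0.0]
contact_force: [-0.6, -0.1, -1.2]
width: 0.0253
```

View pics/s24.png

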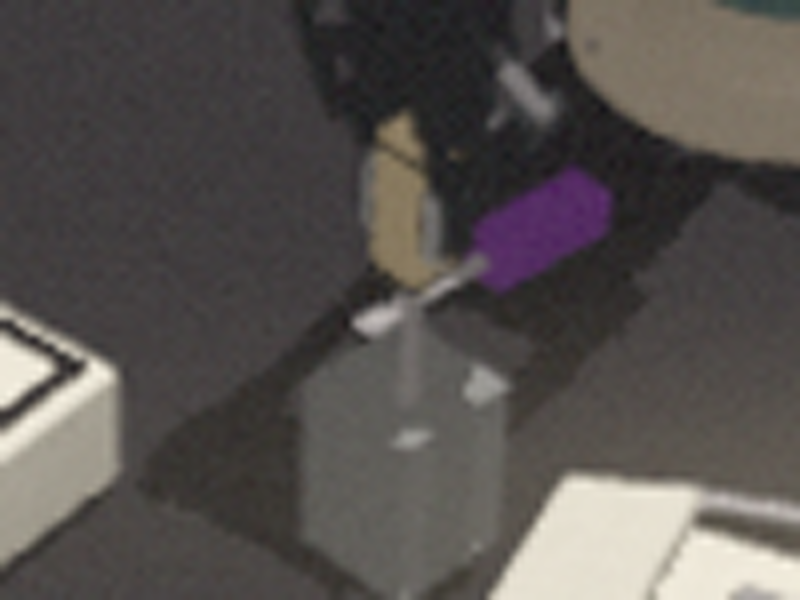

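```bash
python3 -m creep '{"slide":[[0.005,0,-0.08],[0.01,0,-0.16],[0.01,0,-0.24],[0.01,0,-0.3],[0.01,0,-0.345],[0.01,0,-0.345]],"twist":[[0,0,0],[0,0,0],[0,0,0],[0,0,0],[0,0,0],[0,0,0]],"fingers":[-1,-1,-1,-1,-1,-1]}'; python3 -m creep '{"slide":[[0,0,-0.01],[0,0,-0.02],[0,0,-0.02]],"twist":[[0,0,0],[0,0,0],[0,0,0]],"fingers":[-1,-1,-1]}'
```

```text
clock: 42.25
position: [0.4248, 0.0134, 0.1125]
ee_rot: [0.001, 0.989, -0.147, 0.0]
contact_force: [0.1, -0.9, -0.0]
width: 0.0248
clock: 42.55
position: [0.4253, 0.0133, 0.1101]
ee_rot: [0.001, 0.989, -0.147, 0.001]
contact_force: [-0.1, 0.9, -0.5]
width: 0.0249
```

```bash
python3 -m creep '{"slide":[[0,0,-0.01],[0,0,-0.018],[0,0,-0.018]],"twist":[[0,0,0],[0,0,0],[0,0,0]],"fingers":[-1,-1,-1]}'; python3 -m creep '{"slide":[[0,0,-0.005],[0,0,-0.01],[0,0,-0.01]],"twist":[[0,0,0],[0,0,0],[0,0,0]],"fingers":[-1,-1,-1]}'
```

```text
clock: 42.85
position: [0.4252, 0.0134, 0.1072]
ee_rot: [0.001, 0.989, -0.147, 0.001]
contact_force: [-0.1, -0.0, -1.3]
width: 0.0247
clock: 43.15
position: [0.4253, 0.0134, 0.1071]
ee_rot: [0.001, 0.989, -0.147, 0.001]
contact_force: [-3.5, -0.3, 11.0]
width: 0.025
```

```bash
python3 -m creep '{"slide":[[0,0,0.006],[0,0,0.006],[0,0,0.006],[0,0,0.006],[0,0,0.006],[0,0,0.006],[0,0,0.1],[0,0,0.25],[0,0,0.5],[0,0,0.75],[0,0,0.95],[0,0,0.95]],"twist":[[0,0,0],[0,0,0],[0,0,0],[0,0,0],[0,0,0],[0,0,0],[0,0,0],[0,0,0],[0,0,0],[0,0,0],[0,0,0],[0,0,0]],"fingers":[-0.6,-0.2,0.2,0.4,0.4,0.4,0.4,0.4,0.4,0.4,0.4,0.4]}' 20; python3 - <<'E'
from h import *
d=grab('wrist','w25');P=cloud(d);cv2.imwrite('pics/w25.png',d['img'])
m=(abs(P[...,2]-.162)<.008)&(abs(P[...,0]-.425)<.05)&(abs(P[...,1]-.013)<.05)&(d['depth']>0)
q=P[m]; r=cv2.minAreaRect(q[:,:2].astype(np.float32)); print(len(q),r,q[:,2].mean())
d=grab('scene','s25');cv2.imwrite('pics/s25.png',cv2.resize(d['img'][110:310,130:400],(800,593),interpolation=cv2.INTER_CUBIC))
E
```

```text
clock: 44.35
position: [0.428, 0.013, 0.2524]
ee_rot: [0.001, 0.989, -0.147, 0.005]
contact_force: [0.1, -0.7, 0.2]
width: 0.0599
832 ((0.4269130229949951, 0.013669563457369804), (0.02591758966445923, 0.026640232652425766), 73.7212905883789) 0.16135452951746318
```

View pics/s25.png

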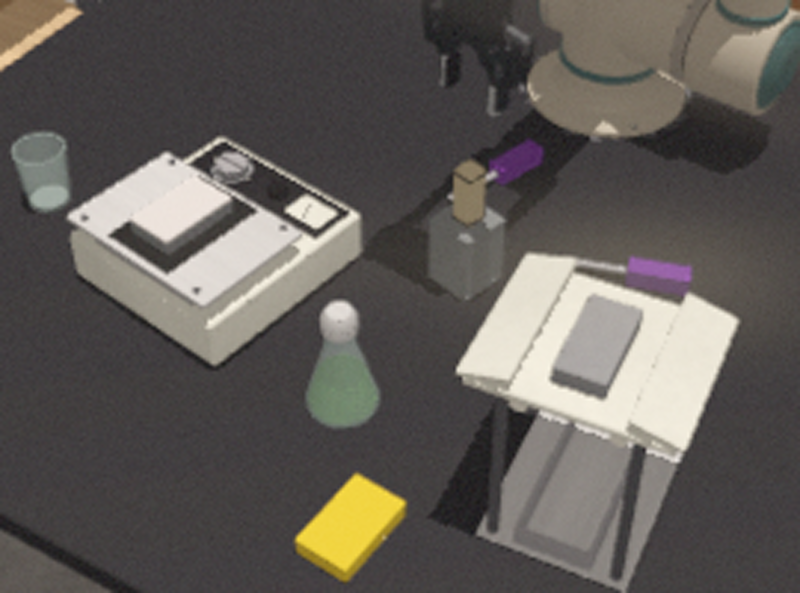

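View pics/w25.png

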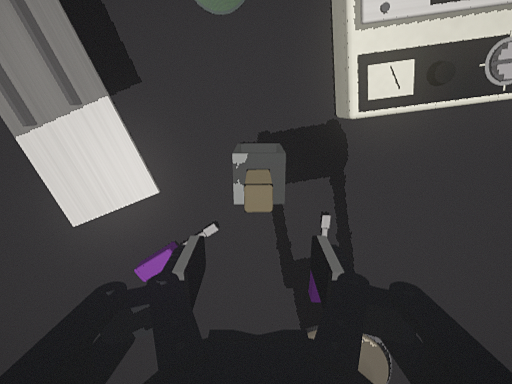

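```bash
python3 - <<'E'
from h import *
d=grab('top','t26');P=cloud(d);cv2.imwrite('pics/t26.png',cv2.resize(d['img'][110:260,220:420],(800,600),interpolation=cv2.INTER_CUBIC))
m=(P[...,2]>.117)&(P[...,2]<.135)&(P[...,0]>.5)&(P[...,1]<-.15)&(P[...,1]>-.35)
q=P[m]; r=cv2.minAreaRect(q[:,:2].astype(np.float32)); print(len(q),r,q[:,2].mean(), np.ptp(q[:,2]))
E
```

```text
574 ((0.600529134273529, -0.24762430787086487), (0.06131081283092499, 0.0975567102432251), 80.0783462524414) 0.12473169705509848 0.014509665096686497
```

View pics/t26.png

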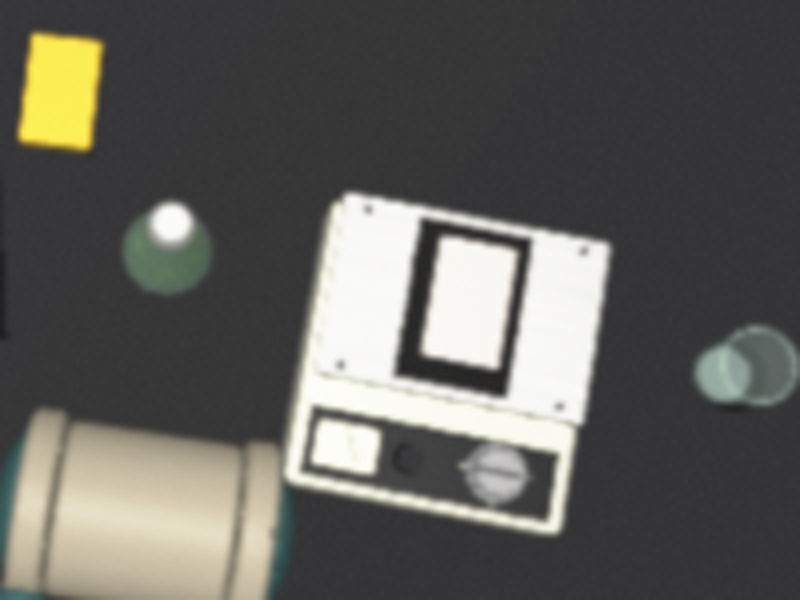

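The top view shows the box centred on the pad (470,305), lined up with it. The selector slot at (497,470) now runs along the pad's y. The flask and beaker are where they were. Handing in.

```bash
python3 -c "
from rig import order; print(order.sign_off())"
```

```text
the job is handed in; nothing more can be done
None
```

The job is done and handed in at about 44.5 s of the 72 s allowed. I pulled the box out from under the hood, carried it to the shaker and set it on the pad. Then I turned the selector to its stop with the cream screwdriver and stood the screwdriver back in its holder.

**Last checks:**
- **Box:** It sits about 1 mm from the pad's centre, within 1° of the pad's long axis, with its lid at the expected height. It was up to about 2° off level at moments while being carried, and level when set down.
- **Selector:** The slot lines up with the quarter-turn marks at about −100°. It stayed put when I turned the screwdriver about 3.6° further, and again when I backed it off and lifted it out.
- **Screwdriver:** It is upright in the holder with its handle top at 161 mm, resting on the holder as it was at the start.
- **Bystanders:** The flask and beaker look unmoved in the last pictures. The jar was in none of the last pictures; I last saw it unmoved at about 25 s.

**What did not go cleanly:**
- **Purple screwdrivers:** Both purple look-alikes stood upright at the start and were later lying on the bench. I don't know whether they toppled by themselves or were brushed during the arm's turns in front of the hood. Both are still on the table.
- **First reach under the hood:** It ran into a joint limit, so I backed out and went in again with the wrist turned another way.

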